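# Load the oiled cedar boards onto the shoe-drying stand with the scoop

## Robot

A 7-joint arm with a two-finger parallel gripper is mounted at the origin on the work surface. World frame = base frame: x ahead of the robot, y to its left, z up, the work surface at z = 0. Lengths are in m, angles in rad, forces in N, time in s.
With the tool pointing down it reaches from about 0.4 to 0.875 m from the base axis. Payload 19.3 kg.
Tool frame: the origin (TCP) lies between the finger pads; the fingertips stand 17 mm ahead of it and the grasp point (between the pads) lies 2 mm behind it; z points along the fingers, y is the line along which they close (so a half turn about z gives the same grasp; the last joint's range is limited). The gripper opens to 85 mm and grips with 20 to 120 N. Pads are 22 mm wide; open, the fingers measure 114 mm over their backs; the gripper's body (76 mm by 85 mm) begins 54 mm behind the grasp point. The pads swing forward as they close: fully open they stand 13 mm farther back than shut.
Start: joints at [-1.312, 0.521, -0.036, 1.599, 0.021, 1.021, -0.113], TCP at [0.202, 0.592, 0.248] pointing down, gripper open.
Joint ranges: [-2.91, 2.91], [-0.3, 2.13], [-1.5, 1.42], [0.17, 2.43], [-1.26, 4.41], [0.16, 1.93], [-2.52, 2.52]. Speed limits (rad/s): [1.89, 1.89, 2.39, 2.39, 3.01, 3.01, 3.01].

## Interface

Orientations are given as [roll, pitch, yaw] about the fixed x, y, z axes, in that order (R = Rz(yaw) Ry(pitch) Rx(roll)).
In Python, from workcell import bot gives the robot as it stands.
- The arm moves only by the shell command python3 -m inch 'ROWS' [FORCE]. ROWS is JSON, a list of rows, each a list of 7 numbers: the shift along the tool's x, y, z in units of 200 mm (1.0 is 200 mm), then the turn, a rotation vector about the tool's x, y, z in units of 90 degrees (1.0 is 90 degrees), then the opening, from 0 (shut) to 1 (fully open). In form: [[x, y, z, rx, ry, rz, grip], ...]. A call has 1 to 20 rows; each row is the pose to reach, as a shift and turn from the pose commanded when the call began, along the tool's axes at that moment; what a row does not reach only later rows make up. A row lasts 1/8 s, in which the tool goes at most 62.5 mm and 10.7 degrees, less where a joint would pass 70% of its speed; a pose out of reach is approached as far as the arm can. A call with a number of a shift or a turn outside -1 to 1 is refused whole. A call with a gripper value outside its range is refused whole. The fingers move at their own pace and stop on an object; FORCE is the grip in N (left out, the last holds). Time passes only in rows, so rows that repeat a pose let the fingers close. It gives the time, the measured TCP pose, the force, the opening and the grip force at its end, in the units of the state.
- bot.observe(): the state, without advancing time (a new reading comes with each control period).
- bot.grab_frame(name): name is "scene" or "top"; returns a dict with "img" (384x512x3 uint8, red, green, blue), "z_map" (384x512 float32, m along the optical axis (not along the pixel's ray), 0 where there is no reading), "vfov" (degrees; the focal length in pixels is half the picture's height over the tangent of half this angle, whatever the lens; pixels are square), "cx", "cy" (the principal point, pixels), "distortion" ([k1, k2, p1, p2, k3] as OpenCV has them; the pictures are not rectified), "rvec" (rotation vector, rad) and "tvec" (3), from world to camera coordinates, as OpenCV has them. Camera axes: x right, y down, z forward; pixel columns grow to the right and rows downward; lengths in m; the calibration is good to about 2 mm. A picture is of the moment at which its call begins.
- bot.job_done(): hands the job in; it is judged then, once.
The state is a dict: "clock": time; "qpos": joint angles; "qd": joint speeds; "joint_efforts": joint torques, N m; "position": TCP position; "tool_rot": TCP orientation; "force": force on the tool from outside, world axes, zero at the start; "moment": the same for the moment, N m; "grip_width": finger opening in m; "finger_force": force on a finger pad.
Only numpy, scipy, OpenCV 4.12 (cv2) and the standard library are available. Lean on these libraries where they do the work, as an engineer would, in place of code of your own. Each camera call takes 0.05 s, during which the arm holds its last target. There are 200 camera calls.

## Task

First push the drying stand's air slide fully shut. With it shut, slide the yellow scoop under each oiled cedar board lying on the mat and carry it onto the stand, without the robot itself touching a board, until every board stands flat on the deck with all four feet. Then lay the scoop back flat on the mat, clear of boards and stand, set the air slide to its half mark, and leave the other things where they are.

Things in the scene. Friction and masses are not known exactly. Their poses are not given: they have to be found in the camera images.
- board1: Freshly oiled cedar board, one of up to three alike (None if absent): slatted square 100 x 100 mm, 22 mm high. An 8 mm slab on four corner feet 12 x 12 mm, 14 mm tall; the gap under the slab, 14 mm high and 76 mm wide between feet, is open on all four sides. 0.1 to 0.2 kg. Origin: centre, at the soles of the feet; z up, x and y along its edges. The robot itself must not touch it.
- board2: Freshly oiled cedar board, one of up to three alike (None if absent): slatted square 100 x 100 mm, 22 mm high. An 8 mm slab on four corner feet 12 x 12 mm, 14 mm tall; the gap under the slab, 14 mm high and 76 mm wide between feet, is open on all four sides. 0.1 to 0.2 kg. Origin: centre, at the soles of the feet; z up, x and y along its edges. The robot itself must not touch it.
- board3: Freshly oiled cedar board, one of up to three alike (None if absent): slatted square 100 x 100 mm, 22 mm high. An 8 mm slab on four corner feet 12 x 12 mm, 14 mm tall; the gap under the slab, 14 mm high and 76 mm wide between feet, is open on all four sides. 0.1 to 0.2 kg. Origin: centre, at the soles of the feet; z up, x and y along its edges. The robot itself must not touch it.
- scoop: Yellow flat scoop, 0.12 kg. Blade 3 mm thick, 50 mm wide, x -115 to +60 mm (tip), clear from x = -60. Upright grip block centred at x = -90: 34 mm long, 26 mm wide, up to z = 103; grip across y at about z = 75. Walls 22 mm high around the block (x -65 to -115, 56 mm wide). Origin: blade underside, mid-width, 60 mm behind the tip; x to the tip, z up. Starts flat on the mat (z = 0).
- stand: White low drying stand, fixed. Flat deck 35 mm above the mat, 190 mm deep (x), 410 mm wide (y), 10 mm high and 5 mm thick rim along the back (+x) and both ends; front (-x, to the robot) open. Takes three boards side by side about 28 mm apart. Origin: centre of its underside, on the mat; z up. At its right end (y -217 to -257 mm) lies the 14 mm high aluminium strip of the air slide.
- slide (a joint): Air slide of the stand, in m: 0 = fully shut (grip at the end of its track nearest the robot, the stand's -x), 0.10 = fully open (far end); it moves along the stand's +x. 0.05 is the half mark. Stays where it is left, friction about 1.5 N.
- slide_top (a point): Centre of the top of the air slide's black grip, a block 20 mm long along the track, 28 mm across and 40 mm tall; its top is 54.5 mm above the mat. It can be pinched from above along the track direction.
- half_mark (a point): Where slide_top lies when the slide is at half (54.5 mm above the mat); on the strip beneath it the wide black line of three marks the half position.
- bucket_grip: Bystander: stainless bucket handle lying flat, a 230 mm bow with a 22 mm thick round grip, beyond the boards; origin between its ends
- squeegee: Bystander: grey squeegee, head 180 mm wide, handle 120 mm, 24 mm high, beyond the boards; origin under its head
- oak_brush: Bystander: small oak brush 140 x 45 x 30 mm with a hanging hole, in front of the stand; origin centre of underside
- polish_tin: Bystander: flat round tin, 72 mm wide, 30 mm high, beyond the boards; origin centre of underside
- wax_jar: Bystander: amber jar 64 mm wide, 70 mm high, right of the boards; origin centre of underside

How it is judged:
On the way, in this order (a step that is already met when the one before it is completed fails the run):
1. The air slide is fully shut (value of joint slide below 0.006 m), for 0.2 s.
2. With the slide still shut, every board stands flat on the deck (x of board1 in the frame of stand between -0.05 and 0.044 m and y of board1 in the frame of stand between -0.155 and 0.155 m and z of board1 in the frame of stand between 0.029 and 0.041 m and angle between each of board1, board2, board3's own z axis and vertical below 0.1 rad and linear speed of each of board1, board2, board3 below 0.02 m/s and x of board2 in the frame of stand between -0.05 and 0.044 m and y of board2 in the frame of stand between -0.155 and 0.155 m and z of board2 in the frame of stand between 0.029 and 0.041 m and x of board3 in the frame of stand between -0.05 and 0.044 m and y of board3 in the frame of stand between -0.155 and 0.155 m and z of board3 in the frame of stand between 0.029 and 0.041 m and value of joint slide below 0.012 m), for 0.2 s.
At the end, for the whole second after the job is handed in: Every board stands flat on the deck at rest (tilt under 0.1 rad; centre in the stand's frame x -50 to +44 mm, |y| under 155 mm, feet within 6 mm of deck height); the slide reads 0.042 to 0.058 m; the scoop lies flat on the mat, still, touching neither stand nor boards (x of board1 in the frame of stand between -0.05 and 0.044 m and y of board1 in the frame of stand between -0.155 and 0.155 m and z of board1 in the frame of stand between 0.029 and 0.041 m and angle between each of board1, board2, board3's own z axis and vertical below 0.1 rad and linear speed of each of board1, board2, board3, scoop below 0.02 m/s and contact force between scoop and board1 below 0.1 N and x of board2 in the frame of stand between -0.05 and 0.044 m and y of board2 in the frame of stand between -0.155 and 0.155 m and z of board2 in the frame of stand between 0.029 and 0.041 m and contact force between scoop and board2 below 0.1 N and x of board3 in the frame of stand between -0.05 and 0.044 m and y of board3 in the frame of stand between -0.155 and 0.155 m and z of board3 in the frame of stand between 0.029 and 0.041 m and contact force between scoop and board3 below 0.1 N and value of joint slide between 0.042 and 0.058 m and height (world z) of scoop below 0.006 m and angle between scoop's own z axis and vertical below 0.06 rad and contact force between scoop and stand below 0.1 N).
It fails at once if the robot itself touches a board (contact force between any of the fingers, the arm and board1 above 0.5 N or contact force between any of the fingers, the arm and board2 above 0.5 N or contact force between any of the fingers, the arm and board3 above 0.5 N).
It fails at once if the bucket handle, squeegee, brush, tin or jar is moved by more than 50 mm (distance of any of bucket_grip, squeegee, oak_brush, polish_tin, wax_jar from where it was at the start of the episode above 0.05 m).
Of board1, board2, board3 only 2 to 3 are there at a start; the rules pass over those that are not, and their reading is None.
At some moment in a run one of board1, board2, board3 may be knocked a few centimetres aside while the robot is not near it.
It also fails if it takes over 210 s, if anything falls off the work surface, if the arm or the gripper's body presses on something with over 40 N, if the wrist force passes 120 N, or if a joint passes its speed limit or range.

## Working session

There is one attempt and no reset: what is moved stays moved. The work goes in short steps, Python scripts to look and compute and a shell command to move; the robot and the scene stay as the last step left them, time stands still between calls to the robot, and variables do not carry over. Pictures are saved under pics/ and viewed, at most 14 in all, crops included, and the job is handed in when it is done.

```bash
mkdir -p pics; ls; cat > h.py <<'E'
import numpy as np, cv2, json
from workcell import bot
from scipy.spatial.transform import Rotation as R
def cam(f):
    h=f["img"].shape[0]; fl=h/2/np.tan(np.radians(f["vfov"])/2)
    K=np.array([[fl,0,f["cx"]],[0,fl,f["cy"]],[0,0,1]])
    return K,np.array(f["distortion"],float),cv2.Rodrigues(np.array(f["rvec"],float))[0],np.array(f["tvec"],float)
def ray(f,px,z):
    K,d,Rm,t=cam(f)
    p=cv2.undistortPoints(np.array(px,float).reshape(-1,1,2),K,d).reshape(-1,2)
    v=np.c_[p,np.ones(len(p))]@Rm; c=-Rm.T@t
    return c+v*((z-c[2])/v[:,2])[:,None]
def cloud(f):
    K,d,Rm,t=cam(f); h,w=f["z_map"].shape
    u,v=np.meshgrid(np.arange(w),np.arange(h))
    p=cv2.undistortPoints(np.stack([u,v],-1).reshape(-1,1,2).astype(float),K,d).reshape(h,w,2)
    z=f["z_map"][...,None]
    return (np.concatenate([p*z,z],-1)-t)@Rm
def proj(f,P):
    K,d,Rm,t=cam(f); return cv2.projectPoints(np.array(P,float).reshape(-1,1,3),np.array(f["rvec"],float),t,K,d)[0].reshape(-1,2)
def save(f,n): cv2.imwrite("pics/"+n,f["img"][...,::-1])
E
python3 - <<'E'
from h import *
for n in("top","scene"):
    f=bot.grab_frame(n); save(f,n+"0.png"); K,d,Rm,t=cam(f); print(n,-Rm.T@t,K[0,0],d)
print(bot.observe())
E
```

```text
pics
top [ 0.41432841 -0.09430586  1.17290589] 376.4361175259268 [-0.1100859  0.         0.         0.         0.       ]
scene [1.47357011 0.08781803 1.04128854] 500.03773478148037 [-0.17321184  0.          0.          0.          0.        ]
{'clock': 0.1, 'qpos': array([-1.31218553,  0.52190363, -0.03629544,  1.59991914,  0.02120153,
        1.02111513, -0.11281224]), 'qd': array([-2.11311289e-04, -3.64166240e-03, -7.18626553e-05, -2.37558566e-03,
       -9.50439320e-04,  1.23502120e-03,  6.95095561e-04]), 'joint_efforts': array([ 5.17014603e-03, -9.28493643e+01,  1.98519856e+00, -3.70537627e+01,
        1.83355721e-02,  5.33653074e-03, -7.42743987e-05]), 'position': array([0.20178414, 0.59124471, 0.24782669]), 'tool_rot': array([-3.14063596e+00,  8.41501996e-05,  2.81273117e+00]), 'force': array([-0.50366028, -0.46994682, -0.46498145]), 'moment': array([ 0.0092847 ,  0.02090228, -0.02349828]), 'finger_force': 0.0, 'grip_width': 0.08531599033757896}
```

```bash
ls pics
```

```text
scene0.png
top0.png
```

View pics/top0.png

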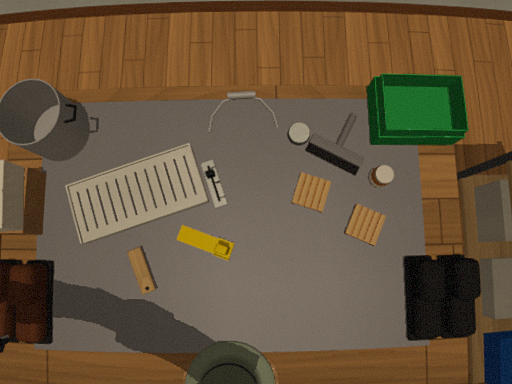

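View pics/scene0.png

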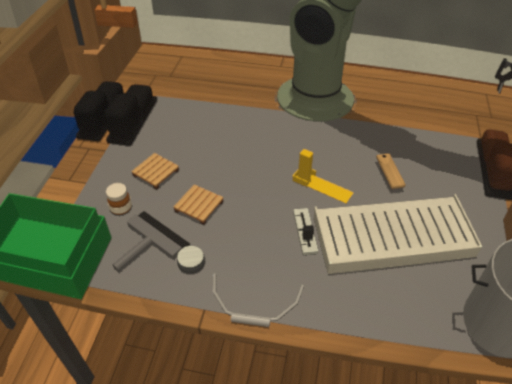

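Top view: two boards at (312,192) and (366,224), stand at (137,193), slide grip at about (210,173), and scoop at (206,243) with its tip to the left. The brush is at (142,270), and the jar, tin and squeegee are beyond the boards. The scene view agrees. Next I measure them.

```bash
cat >> h.py <<'E'
def blobs(f,kind,amin=60):
    C=cloud(f); hsv=cv2.cvtColor(f["img"],cv2.COLOR_RGB2HSV).astype(int); H,S,V=hsv[...,0],hsv[...,1],hsv[...,2]
    if kind=="scoop": m=(H>20)&(H<32)&(S>190)&(V>90)
    if kind=="board": m=(H>7)&(H<22)&(S>90)&(V>110)&(C[...,2]>0.012)&(C[...,2]<0.09)
    if kind=="stand": m=(S<60)&(V>120)&(C[...,2]>0.025)&(C[...,2]<0.06)
    if kind=="black": m=(V<50)&(C[...,2]>0.0)&(C[...,2]<0.075)
    m&=(C[...,0]>0.2)&(C[...,0]<0.95)&(abs(C[...,1])<0.75)
    m=cv2.morphologyEx(m.astype(np.uint8),cv2.MORPH_CLOSE,np.ones((3,3)))
    n,l,s,c=cv2.connectedComponentsWithStats(m)
    return C,[(l==i) for i in range(1,n) if s[i,4]>amin]
def rects(f,kind,z,amin=60):
    C,bs=blobs(f,kind,amin); out=[]
    for b in bs:
        v,u=np.nonzero(b); P=ray(f,np.c_[u,v],z)[:,:2]
        (c,wh,a)=cv2.minAreaRect((P*1000).astype(np.float32))
        out.append(dict(px=(round(u.mean()),round(v.mean())),n=len(u),c=np.round(c,1),wh=np.round(wh,1),a=round(a,1),z=np.round(np.percentile(C[b][:,2],[5,50,95]),4)))
    return out
E
python3 - <<'E'
from h import *
for n in("top","scene"):
    f=bot.grab_frame(n); print(n, "tcp px",proj(f,[[.202,.591,.248]]))
    for k,z in(("board",.022),("scoop",.003),("stand",.04),("black",.05)):
        for r in rects(f,k,z,40 if k!="black" else 15): print(k,*r.values())
E
```

```text
top tcp px [[ -9.35202814 331.53031472]]
board (311, 192) 1003 [ 583.8 -258.8] [100.7  98.1] 71.7 [0.0171 0.0211 0.0249]
board (365, 224) 1042 [ 480.5 -424.7] [100.8 101.3] 65.7 [0.0174 0.0215 0.0253]
board (141, 270) 625 [349.1 265.8] [139.2  42.6] 20.9 [0.025  0.0288 0.0324]
scoop (206, 242) 901 [433.5  72.8] [171.9  55.1] 69.8 [-0.0008  0.003   0.1027]
stand (299, 132) 317 [ 770.5 -224.4] [63.1 58.7] 89.6 [0.0259 0.0292 0.0328]
stand (179, 188) 1074 [615.4 194.6] [188.3 217.5] 17.9 [0.0308 0.0344 0.0386]
stand (155, 172) 183 [638.9 215.7] [109.2  54. ] 15.7 [0.0306 0.034  0.0379]
stand (140, 169) 57 [655.6 268.4] [46.8 23.8] 10.9 [0.031  0.0345 0.0374]
stand (126, 218) 206 [517.  311.5] [76.1 55.3] 7.0 [0.0307 0.0342 0.0381]
black (372, 111) 309 [ 834.8 -457.2] [207.8  24.1] 0.2 [0.0092 0.0417 0.0735]
black (452, 99) 70 [ 884.9 -733.9] [13.5 76.5] 88.9 [0.0523 0.0636 0.0728]
black (454, 117) 20 [ 822.3 -730. ] [23.2 15.1] 26.7 [0.0498 0.0579 0.0719]
black (455, 125) 20 [ 790.6 -731.5] [10.4 17.5] 83.5 [0.0467 0.0566 0.0669]
black (294, 141) 33 [ 739.7 -208.9] [55.4 18.7] 62.0 [0.0
[... 2046 characters left out ...]
347 0.0377]
stand (451, 233) 58 [577.3 429.4] [58.1 11.6] 13.6 [0.0316 0.035  0.0391]
stand (190, 256) 438 [ 783.4 -221. ] [61.7 63.4] 12.0 [0.0266 0.0296 0.0332]
stand (448, 253) 118 [647.5 414.9] [ 13.7 140.9] 17.6 [0.0261 0.0347 0.0415]
stand (398, 259) 116 [692.4 284.7] [ 18.1 121. ] 23.2 [0.0255 0.0327 0.0403]
stand (344, 264) 113 [731.4 160. ] [18.  87.4] 11.0 [0.0269 0.0354 0.045 ]
black (115, 125) 1545 [ 299.3 -635.7] [231.1 258.1] 90.0 [0.0108 0.0392 0.0738]
black (491, 177) 739 [306.8 576.2] [244.5  84.2] 1.1 [0.0086 0.0203 0.0682]
black (164, 229) 302 [ 721.9 -312.5] [166.5  16.3] 62.0 [0.0077 0.0111 0.0148]
black (308, 232) 105 [660.7  54.5] [45.5 23.1] 7.3 [0.0214 0.043  0.0572]
```

```bash
cat >> h.py <<'E'
def go(x,y,z,yaw):
    o=bot.observe(); Rc=R.from_euler("xyz",o["tool_rot"]); Rt=R.from_euler("xyz",[np.pi,0,np.radians(yaw)])
    d=Rc.inv().apply(np.array([x,y,z])-o["position"])/.2; r=(Rc.inv()*Rt).as_rotvec()/(np.pi/2)
    print("to",np.round([x,y,z,yaw],3),"row",np.round(d,3).tolist(),np.round(r,3).tolist())
def st():
    o=bot.observe(); print("t",round(o["clock"],2),"p",np.round(o["position"],4),"yaw",round(np.degrees(o["tool_rot"][2]),2),"rp",np.round(o["tool_rot"][:2],3),"F",np.round(o["force"],1),"w",round(o["grip_width"],4))
E
cat > m.py <<'E'
from h import *
for n in("top","scene"):
    f=bot.grab_frame(n); C=cloud(f); X,Y,Z=C[...,0],C[...,1],C[...,2]; V=f["img"].max(-1)
    g=C[(V<60)&(Z>.045)&(Z<.06)&(X>.5)&(X<.72)&(Y>-.05)&(Y<.1)]
    print(n,"grip",len(g),g.mean(0).round(4),(g.max(0)-g.min(0)).round(3),cv2.minAreaRect((g[:,:2]*1000).astype(np.float32)))
    m=(Z>.028)&(Z<.055)&(X>.4)&(X<.8)&(Y>.07)&(Y<.53)
    P=(C[m][:,:2]*1000).astype(np.float32); print("stand",len(P),cv2.minAreaRect(P))
    _,bs=blobs(f,"scoop"); b=max(bs,key=lambda b:b.sum()); S=C[b]
    t=S[(S[:,2]>.096)]; bl=S[(S[:,2]<.012)]
    print("block top",len(t),t.mean(0).round(4),cv2.minAreaRect((t[:,:2]*1000).astype(np.float32)),"blade",cv2.minAreaRect((bl[:,:2]*1000).astype(np.float32)))
    print("block ctr-range",np.median(t,0).round(4))
E
python3 m.py
```

```text
top grip 49 [0.6402 0.0525 0.0528] [0.019 0.024 0.014] ((640.8463745117188, 52.54607391357422), (19.11970329284668, 23.200828552246094), 22.567020416259766)
stand 8293 ((587.416015625, 308.01007080078125), (476.8516540527344, 363.7682189941406), 79.67491912841797)
block top 114 [0.4128 0.0113 0.1396] ((407.5196228027344, -29.788047790527344), (126.37384796142578, 29.415800094604492), 82.9210433959961) blade ((434.2945556640625, 72.73924255371094), (172.23272705078125, 50.28142547607422), 69.35132598876953)
block ctr-range [0.4131 0.0153 0.1021]
scene grip 55 [0.6495 0.054  0.0519] [0.024 0.023 0.011] ((646.9959716796875, 52.3249397277832), (20.375375747680664, 24.275671005249023), 13.105412483215332)
stand 8749 ((584.8993530273438, 290.8595886230469), (441.3537292480469, 367.20037841796875), 80.83470153808594)
block top 69 [0.4655 0.0188 0.1431] ((937.4364013671875, 57.81095504760742), (1073.5550537109375, 28.962434768676758), 4.748821258544922) blade ((437.43505859375, 72.08048248291016), (172.68914794921875, 59.9628791809082), 69.61015319824219)
block ctr-range [0.4207 0.0163 0.1029]
```

```bash
python3 - <<'E'
from h import *
for n in("top","scene"):
    f=bot.grab_frame(n); C=cloud(f); X,Y,Z=C[...,0],C[...,1],C[...,2]
    hsv=cv2.cvtColor(f["img"],cv2.COLOR_RGB2HSV)
    base=(Z>.028)&(Z<.05)&(X>.4)&(X<.8)&(Y>.05)&(Y<.53)
    m=(base&(hsv[...,1]<70)&(hsv[...,2]>60)).astype(np.uint8)
    k,l,s,c=cv2.connectedComponentsWithStats(m); i=1+np.argmax(s[1:,4]); P=C[l==i]
    r=cv2.minAreaRect((P[:,:2]*1000).astype(np.float32)); print(n,len(P),r)
    rim=P[P[:,2]>.041]
    for yaw in(17,18,19):
        a=np.radians(yaw); x=P[:,0]*np.cos(a)+P[:,1]*np.sin(a); y=-P[:,0]*np.sin(a)+P[:,1]*np.cos(a)
        ql=np.percentile(x,[.5,99.5]);qy=np.percentile(y,[.5,99.5]); cx,cy=ql.mean(),qy.mean()
        print(yaw,np.ptp(ql).round(4),np.ptp(qy).round(4),"ctr",round(cx*np.cos(a)-cy*np.sin(a),4),round(cx*np.sin(a)+cy*np.cos(a),4))
E
```

```text
top 7777 ((585.2550048828125, 284.5164794921875), (191.93148803710938, 412.51202392578125), 18.380033493041992)
17 0.1909 0.4068 ctr 0.585 0.2843
18 0.1877 0.4065 ctr 0.5852 0.2844
19 0.1885 0.4063 ctr 0.5851 0.2845
scene 8682 ((587.7660522460938, 285.1112060546875), (196.35610961914062, 413.8789978027344), 18.379348754882812)
17 0.1938 0.4089 ctr 0.5897 0.2839
18 0.1907 0.4083 ctr 0.5892 0.2837
19 0.1918 0.4083 ctr 0.5894 0.2838
```

```bash
python3 -c "
from h import *
go(.33,.44,.2,135);go(.642,.0525,.16,108.3)"
```

```text
to [  0.33   0.44   0.2  135.  ] row [-0.851, -0.51, 0.241] [-0.0, 0.0, 0.291]
to [6.420e-01 5.200e-02 1.600e-01 1.083e+02] row [-2.953, -1.84, 0.441] [-0.0, 0.0, 0.587]
```

```bash
python3 -m inch '[[-0.98,-0.61,0.15,0,0,0.3,1],[-0.98,-0.61,0.15,0,0,0.3,1],[-0.98,-0.61,0.15,0,0,0.3,1],[-0.98,-0.61,0.15,0,0,0.3,1],[-0.98,-0.61,0.15,0,0,0.3,1]]' ; python3 -c "
from h import *
go(.642,.0525,.16,108.3)"
```

```text
clock: 1.02
position: [0.3502, 0.4099, 0.2182]
tool_rot: [-3.141, 0.001, 2.337]
force: [-0.6, 0.8, 0.1]
grip_width: 0.0853
finger_force: 0.0
to [6.420e-01 5.200e-02 1.600e-01 1.083e+02] row [-2.299, -0.187, 0.294] [-0.0, 0.001, 0.284]
```

```bash
python3 -m inch '[[-1,-0.08,0.1,0,0,0.14,1],[-1,-0.08,0.1,0,0,0.14,1],[-1,-0.08,0.1,0,0,0.14,1],[-1,-0.08,0.1,0,0,0.14,1]]' >/dev/null; python3 -c "
from h import *
st();go(.642,.0525,.16,108.3)"
```

```text
t 1.52 p [0.4776 0.2554 0.1981] yaw 121.33 rp [-3.142e+00  1.000e-03] F [0.3 0.8 1. ] w 0.0852
to [6.420e-01 5.200e-02 1.600e-01 1.083e+02] row [-1.294, 0.174, 0.192] [0.0, 0.001, 0.145]
```

```bash
python3 -m inch '[[-1,0.134,0.19,0,0,0.145,1],[-1,0.134,0.19,0,0,0.145,1],[-1,0.134,0.19,0,0,0.145,1],[-1,0.134,0.19,0,0,0.145,1],[-1,0.134,0.19,0,0,0.145,1]]' >/dev/null; python3 -c "
from h import *
st();go(.642,.0525,.16,108.3);go(.642,.0525,.04,108.3)"
```

```text
t 2.15 p [0.6034 0.1021 0.1599] yaw 108.49 rp [-3.141 -0.   ] F [0.1 0.8 0.3] w 0.0857
to [6.420e-01 5.200e-02 1.600e-01 1.083e+02] row [-0.297, 0.104, -0.001] [-0.0, -0.0, 0.002]
to [6.420e-01 5.200e-02 4.000e-02 1.083e+02] row [-0.297, 0.105, 0.599] [-0.0, -0.0, 0.002]
```

```bash
python3 -m inch '[[-0.297,0.104,0,0,0,0.002,1],[-0.297,0.104,0.1,0,0,0.002,1],[-0.297,0.104,0.3,0,0,0.002,1],[-0.297,0.104,0.5,0,0,0.002,1],[-0.297,0.104,0.6,0,0,0.002,1],[-0.297,0.104,0.6,0,0,0.002,1],[-0.297,0.104,0.6,0,0,0.002,0],[-0.297,0.104,0.6,0,0,0.002,0],[-0.297,0.104,0.6,0,0,0.002,0],[-0.297,0.104,0.6,0,0,0.002,0],[-0.297,0.104,0.6,0,0,0.002,0],[-0.297,0.104,0.6,0,0,0.002,0]]' 20; python3 -c "
from h import *
st()"
```

```text
clock: 3.65
position: [0.6422, 0.052, 0.0409]
tool_rot: [3.141, 0.0, 1.89]
force: [-0.6, 0.6, 5.3]
grip_width: 0.0199
finger_force: 26.3
t 3.65 p [0.6422 0.052  0.0409] yaw 108.32 rp [3.141 0.   ] F [-0.6  0.6  5.3] w 0.0199
```

```bash
python3 -m inch '[[0,-0.05,0,0,0,0,0],[0,-0.1,0,0,0,0,0],[0,-0.1,0,0,0,0,0],[0,-0.1,0,0,0,0,0]]'; python3 -m inch '[[0,-0.02,0,0,0,0,0],[0,-0.04,0,0,0,0,0],[0,-0.04,0,0,0,0,0]]'
```

```text
clock: 4.15
position: [0.6227, 0.0456, 0.0409]
tool_rot: [3.141, -0.0, 1.89]
force: [-2.1, 1.0, 8.3]
grip_width: 0.0196
finger_force: 26.5
clock: 4.53
position: [0.6151, 0.0431, 0.0409]
tool_rot: [3.141, -0.0, 1.891]
force: [-2.0, 1.0, 7.6]
grip_width: 0.0194
finger_force: 26.5
```

```bash
python3 - <<'E'
from h import *
f=bot.grab_frame("scene"); i=f["img"][190:270,260:360,::-1]; cv2.imwrite("pics/sl.png",cv2.resize(i,None,fx=6,fy=6,interpolation=cv2.INTER_CUBIC))
E
```

```text
(no output)
```

View pics/sl.png

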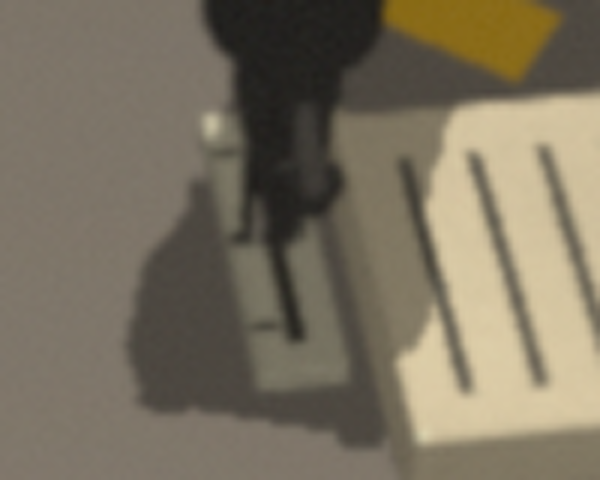

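The crop shows the grip held by the fingers. The strip marks are at (225,150) near, (240,240) middle and (265,325) far, so there is track left toward the robot. I keep pushing.

```bash
for i in 1 2; do python3 -m inch '[[0,-0.025,0,0,0,0,0],[0,-0.05,0,0,0,0,0],[0,-0.05,0,0,0,0,0]]'|grep -E 'pos|force'; done; python3 -m inch '[[0,-0.02,0,0,0,0,0],[0,-0.03,0,0,0,0,0],[0,-0.03,0,0,0,0,0]]'|grep -E 'pos|force'
```

```text
position: [0.6056, 0.04, 0.0409]
force: [-1.1, 0.4, 8.4]
finger_force: 26.5
position: [0.5961, 0.0369, 0.0409]
force: [-0.6, 0.8, 9.3]
finger_force: 26.5
position: [0.5906, 0.0351, 0.0409]
force: [0.2, 0.9, 7.9]
finger_force: 26.5
```

```bash
for i in 1 2 3; do python3 -m inch '[[0,-0.015,0,0,0,0,0],[0,-0.03,0,0,0,0,0],[0,-0.03,0,0,0,0,0]]'|grep -E 'pos|force:|wid'; done
```

```text
position: [0.5849, 0.0332, 0.0409]
force: [-0.9, 0.5, 8.3]
grip_width: 0.0195
finger_force: 26.5
position: [0.5791, 0.0313, 0.0409]
force: [-1.1, 0.4, 8.1]
grip_width: 0.0198
finger_force: 26.5
position: [0.5735, 0.0294, 0.0409]
force: [-1.0, 1.7, 8.5]
grip_width: 0.0199
finger_force: 26.6
```

```bash
python3 - <<'E'
from h import *
f=bot.grab_frame("scene"); i=f["img"][190:270,260:360,::-1]; cv2.imwrite("pics/sl2.png",cv2.resize(i,None,fx=6,fy=6,interpolation=cv2.INTER_CUBIC))
# marks: ray positions of earlier crop px on strip plane in stand frame
px=np.array([[260+225/6,190+150/6],[260+240/6,190+240/6],[260+265/6,190+325/6],[260+210/6,190+120/6],[260+300/6,190+388/6]])
P=ray(f,px,.014); a=np.radians(18.3); d=P[:,:2]-[.587,.2845]
print(np.c_[d@[np.cos(a),np.sin(a)],d@[-np.sin(a),np.cos(a)]].round(4))
E
```

```text
[[-0.096  -0.2487]
 [-0.0431 -0.2513]
 [ 0.0051 -0.2488]
 [-0.1148 -0.2524]
 [ 0.0402 -0.2401]]
```

View pics/sl2.png

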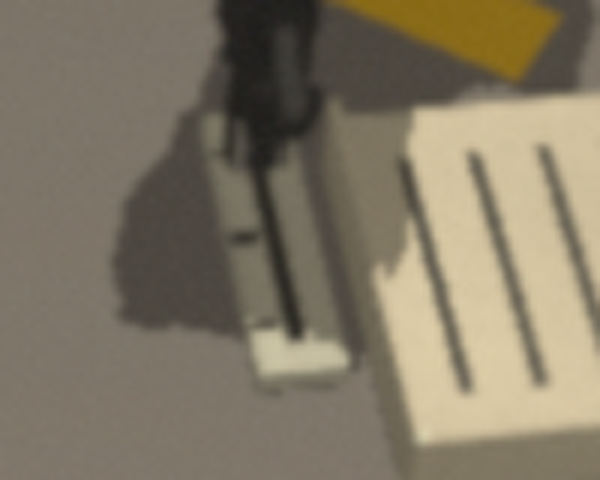

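The slide moved with the gripper. The half line is at (243,237), the far mark at (265,323), and the near mark is hidden under the grip. About 3 mm remain to the stop.

```bash
for i in 1 2; do python3 -m inch '[[0,-0.01,0,0,0,0,0],[0,-0.015,0,0,0,0,0],[0,-0.015,0,0,0,0,0]]'|grep -E 'pos|force:|wid'; done
```

```text
position: [0.5708, 0.0286, 0.0409]
force: [0.3, 1.9, 7.1]
grip_width: 0.0196
finger_force: 26.4
position: [0.5699, 0.0283, 0.041]
force: [11.3, 5.1, -4.9]
grip_width: 0.0197
finger_force: 24.8
```

```bash
python3 -m inch '[[0,0.005,0,0,0,0,0.6],[0,0.005,0,0,0,0,0.6],[0,0.005,0,0,0,0,0.6],[0,0,-0.3,0,0,0,1],[0,0,-0.6,0,0,0,1],[0,0,-0.6,0,0,0,1]]'; python3 m.py; python3 -c "
from h import *
st();go(.414,.0145,.16,69.5)"
```

```text
clock: 8.38
position: [0.5696, 0.0274, 0.1644]
tool_rot: [3.135, 0.001, 1.89]
force: [0.5, -0.2, -1.0]
grip_width: 0.0853
finger_force: 0.0
t 8.43 p [0.5685 0.0276 0.1621] yaw 108.33 rp [3.138 0.   ] F [-0.7 -1.  -1.8] w 0.0857
to [4.14e-01 1.40e-02 1.60e-01 6.95e+01] row [0.181, -0.754, 0.008] [0.002, -0.0, 0.431]m.py:5: RuntimeWarning: Mean of empty slice.
  print(n,"grip",len(g),g.mean(0).round(4),(g.max(0)-g.min(0)).round(3),cv2.minAreaRect((g[:,:2]*1000).astype(np.float32)))
  ret = um.true_divide(
Traceback (most recent call last):
  File "m.py", line 5, in <module>
    print(n,"grip",len(g),g.mean(0).round(4),(g.max(0)-g.min(0)).round(3),cv2.minAreaRect((g[:,:2]*1000).astype(np.float32)))
                                              ~~~~~^^^
ValueError: zero-size array to reduction operation maximum which has no identity
```

```bash
python3 -m inch '[[0.181,-0.754,0.008,0.002,0,0.431,1],[0.181,-0.754,0.008,0.002,0,0.431,1],[0.181,-0.754,0.008,0.002,0,0.431,1],[0.181,-0.754,0.008,0.002,0,0.431,1],[0.181,-0.754,0.008,0.002,0,0.431,1]]'>/dev/null; python3 - <<'E'
from h import *
st();go(.4135,.0145,.073,69.5)
for n in("top","scene"):
    f=bot.grab_frame(n); C=cloud(f); X,Y,Z=C[...,0],C[...,1],C[...,2]; V=f["img"].max(-1)
    g=C[(V<60)&(Z>.045)&(Z<.06)&(X>.54)&(X<.6)&(Y>0)&(Y<.07)]
    print(n,len(g),g.mean(0) if len(g) else 0)
E
```

```text
t 9.05 p [0.4128 0.0145 0.1581] yaw 69.6 rp [-3.138e+00  2.000e-03] F [ 0.9 -0.3 -0.1] w 0.0855
to [4.14e-01 1.40e-02 7.30e-02 6.95e+01] row [0.002, 0.005, 0.425] [-0.002, 0.001, 0.001]
top 41 [0.56803979 0.02855688 0.05291097]
scene 68 [0.57441444 0.02986061 0.05248922]
```

```bash
python3 -m inch '[[0.002,0.005,0.2,-0.002,0.001,0.001,1],[0.002,0.005,0.425,-0.002,0.001,0.001,1],[0.002,0.005,0.425,-0.002,0.001,0.001,1],[0.002,0.005,0.425,-0.002,0.001,0.001,0],[0.002,0.005,0.425,-0.002,0.001,0.001,0],[0.002,0.005,0.425,-0.002,0.001,0.001,0],[0.002,0.005,0.425,-0.002,0.001,0.001,0],[0.002,0.005,0.425,-0.002,0.001,0.001,0],[0.002,0.005,0.425,-0.002,0.001,0.001,0],[0.002,0.005,0.425,-0.002,0.001,0.001,0],[0.002,0.005,0.425,-0.002,0.001,0.001,0]]' 100; python3 -c "
from h import *
st()"
```

```text
clock: 10.52
position: [0.4145, 0.0147, 0.0744]
tool_rot: [3.141, -0.001, 1.212]
force: [-2.7, -0.0, 15.7]
grip_width: 0.0251
finger_force: 98.7
t 10.53 p [0.4145 0.0147 0.0744] yaw 69.47 rp [ 3.141e+00 -1.000e-03] F [-2.7 -0.  15.7] w 0.0251
```

```bash
python3 -m inch '[[0,0,-0.1,0,0,0,0],[0,0,-0.3,0,0,0,0],[0,0,-0.4,0,0,0,0],[0,0,-0.4,0,0,0,0],[0,0,-0.4,0,0,0,0]]'; cat >> h.py <<'E'
def scoop(n):
    f=bot.grab_frame(n); C,bs=blobs(f,"scoop",20)
    o=bot.observe(); yaw=o["tool_rot"][2]; p=o["position"]
    S=np.concatenate([C[b] for b in bs]); d=S-p
    x=d[:,0]*np.cos(yaw)+d[:,1]*np.sin(yaw)-.09; y=-d[:,0]*np.sin(yaw)+d[:,1]*np.cos(yaw)
    k=(x>-.055)&(x<.065)&(abs(y)<.035)&(abs(d[:,2]+.07)<.03); A=np.c_[x[k],y[k],np.ones(k.sum())]
    c=np.linalg.lstsq(A,d[k,2],rcond=None)[0]
    print(n,k.sum(),"blade plane slope x,y (rad), top z rel TCP at origin",c.round(4),"x max",np.percentile(x[k],99.5).round(4))
    for lo,hi in((-.04,-.02),(0,.02),(.03,.05)):
        q=k&(x>lo)&(x<hi); print("  edges at",lo,np.percentile(y[q],[1,99]).round(4) if q.sum()>5 else None)
    return f
E
python3 - <<'E'
from h import *
st()
for n in("top","scene"): scoop(n)
E
```

```text
clock: 11.15
position: [0.4138, 0.0146, 0.1533]
tool_rot: [-3.142, -0.0, 1.213]
force: [-0.3, -0.4, -1.6]
grip_width: 0.0251
finger_force: 98.4
t 11.15 p [0.4138 0.0146 0.1533] yaw 69.48 rp [-3.142 -0.   ] F [-0.3 -0.4 -1.6] w 0.0251Traceback (most recent call last):
  File "<stdin>", line 3, in <module>
  File "h.py", line 48, in scoop
    S=np.concatenate([C[b] for b in bs]); d=S-p
ValueError: need at least one array to concatenate
```

```bash
sed -i 's/(S>190)&(V>90)/(S>150)\&(V>40)/' h.py; python3 - <<'E'
from h import *
for r in rects(bot.grab_frame("top"),"board",.022): print(*r.values())
go(.3815,-.190,.155,-18.5)
try: scoop("scene")
except Exception as e: print(e)
E
```

```text
(311, 192) 1003 [ 583.8 -258.8] [100.7  98.1] 71.7 [0.0173 0.0211 0.0248]
(365, 224) 1047 [ 480.3 -424.2] [101.2 102.2] 65.9 [0.0173 0.0213 0.0252]
(140, 269) 585 [349.6 266.1] [138.3  42.6] 21.0 [0.0249 0.0288 0.0329]
to [  0.382  -0.19    0.155 -18.5  ] row [-1.013, 0.208, -0.01] [-0.0, 0.001, 0.977]
scene 532 blade plane slope x,y (rad), top z rel TCP at origin [-0.0022 -0.0054 -0.0715] x max 0.0589
  edges at -0.04 [-0.0263  0.0226]
  edges at 0 [-0.028   0.0263]
  edges at 0.03 [-0.0263  0.0231]
```

```bash
python3 -m inch '[[-0.25,0.05,0,0,0,0.12,0],[-0.5,0.1,0,0,0,0.24,0],[-0.75,0.15,0,0,0,0.36,0],[-1,0.208,0,0,0,0.48,0],[-1,0.208,0,0,0,0.6,0],[-1,0.208,0,0,0,0.72,0],[-1,0.208,0,0,0,0.84,0],[-1,0.208,0,0,0,0.93,0],[-1,0.208,0,0,0,0.977,0],[-1,0.208,0,0,0,0.977,0],[-1,0.208,0,0,0,0.977,0]]'>/dev/null; python3 - <<'E'
from h import *
for n in("top","scene"):
    f=bot.grab_frame(n)
    for r in rects(f,"board",.022): print(*r.values())
st(); go(.3815,-.190,.0785,-18.5)
scoop("scene")
E
```

```text
(311, 192) 1050 [ 579.4 -257.3] [100.7 107.3] 71.8 [0.0163 0.021  0.025 ]
(365, 224) 1047 [ 480.1 -424.2] [101.2 101.9] 65.9 [0.0171 0.0212 0.0252]
(141, 270) 635 [349.5 265.7] [138.8  43.4] 21.1 [0.025  0.0291 0.0327]
(155, 169) 814 [ 484.  -423.1] [104.4 105.1] 65.5 [0.0168 0.0214 0.0253]
(390, 171) 492 [350.  264.6] [143.5  45.6] 21.9 [0.0231 0.0281 0.0321]
(198, 202) 1012 [ 588.1 -258. ] [102.7 105. ] 71.5 [0.0171 0.0217 0.0255]
t 12.78 p [ 0.3827 -0.1875  0.1535] yaw -18.42 rp [-3.141 -0.   ] F [-0.3 -0.2 -2.1] w 0.0246
to [  0.382  -0.19    0.078 -18.5  ] row [-0.002, 0.014, 0.375] [-0.0, -0.0, 0.001]
scene 497 blade plane slope x,y (rad), top z rel TCP at origin [-0.0021  0.0174 -0.0713] x max 0.0621
  edges at -0.04 [-0.0232  0.024 ]
  edges at 0 [-0.0241  0.0247]
  edges at 0.03 [-0.0236  0.0253]
```

```bash
python3 -m inch '[[0,0.015,0.15,0,0,0,0],[0,0.015,0.3,0,0,0,0],[0,0.015,0.375,0,0,0,0],[0,0.015,0.375,0,0,0,0],[0,0.015,0.375,0,0,0,0]]'; python3 - <<'E'
from h import *
st();b=np.array([.5857,-.2584]);a=np.radians(-18.4);u=np.array([np.cos(a),np.sin(a)])
go(*(b-.09*u),.0785,-18.4)
scoop("scene")
E
```

```text
clock: 13.45
position: [0.3821, -0.1905, 0.0791]
tool_rot: [-3.141, -0.001, -0.323]
force: [0.5, 0.1, -0.5]
grip_width: 0.025
finger_force: 98.6
t 13.45 p [ 0.3821 -0.1905  0.0791] yaw -18.48 rp [-3.141e+00 -1.000e-03] F [ 0.5  0.1 -0.5] w 0.025
to [  0.5    -0.23    0.078 -18.4  ] row [0.623, -0.0, 0.004] [-0.0, -0.001, -0.001]
scene 484 blade plane slope x,y (rad), top z rel TCP at origin [ 0.002   0.0022 -0.0714] x max 0.0617
  edges at -0.04 [-0.0247  0.0256]
  edges at 0 [-0.0243  0.0238]
  edges at 0.03 [-0.0236  0.0242]
```

Aligned. Now I insert and watch the force.

```bash
python3 -m inch '[[0.1,0,0.003,0,0,0,0],[0.2,0,0.003,0,0,0,0],[0.3,0,0.003,0,0,0,0],[0.4,0,0.003,0,0,0,0],[0.5,0,0.003,0,0,0,0],[0.58,0,0.003,0,0,0,0],[0.623,0,0.003,0,0,0,0],[0.623,0,0.003,0,0,0,0]]'; python3 - <<'E'
from h import *
f=bot.grab_frame("scene"); 
for r in rects(f,"board",.022): print(*r.values())
cv2.imwrite("pics/in1.png",cv2.resize(f["img"][120:260,100:300,::-1],None,fx=4,fy=4,interpolation=cv2.INTER_CUBIC))
E
```

```text
clock: 14.5
position: [0.5002, -0.2297, 0.0783]
tool_rot: [-3.141, -0.001, -0.322]
force: [-0.3, 0.2, -0.9]
grip_width: 0.0246
finger_force: 98.6
(155, 169) 819 [ 484.1 -423.1] [104.4 105.4] 65.5 [0.017  0.0214 0.0256]
(390, 171) 501 [350.5 264.8] [144.5  45.2] 21.6 [0.0231 0.028  0.0324]
(198, 203) 996 [ 588.8 -258.2] [102.8 103.7] 71.4 [0.0175 0.0219 0.0256]
```

View pics/in1.png

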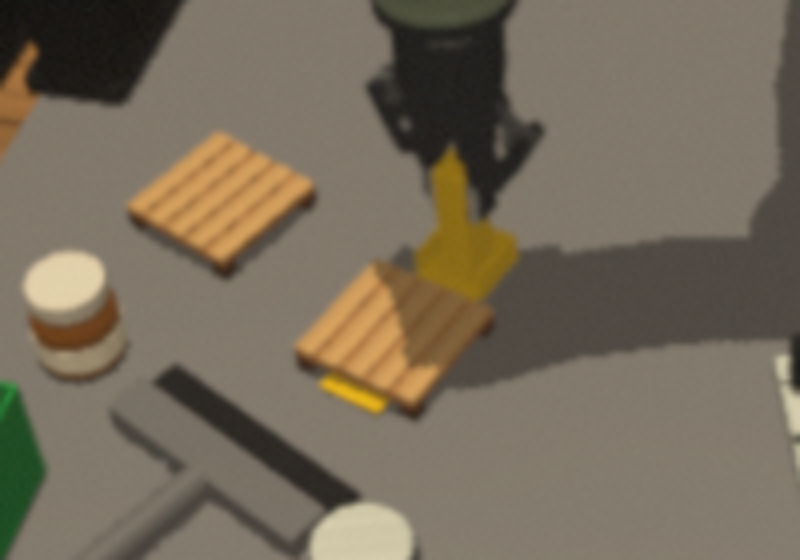

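The blade has passed cleanly under the board, with its tip showing at (355,393). I lift.

```bash
python3 -m inch '[[0,0,-0.03,0,0,0,0],[0,0,-0.06,0,0,0,0],[0,0,-0.1,0,0,0,0],[0,0,-0.18,0,0,0,0],[0,0,-0.28,0,0,0,0],[0,0,-0.4,0,0,0,0],[0,0,-0.47,0,0,0,0],[0,0,-0.5,0,0,0,0],[0,0,-0.5,0,0,0,0]]'; cat >> h.py <<'E'
def S2W(xs,ys): 
    a=np.radians(18.3); return np.array([.587+xs*np.cos(a)-ys*np.sin(a), .2845+xs*np.sin(a)+ys*np.cos(a)])
E
python3 - <<'E'
from h import *
st()
f=bot.grab_frame("scene")
for r in rects(f,"board",.12): print(*r.values())
go(*S2W(-.093,-.08),.175,18.3)
E
```

```text
clock: 15.68
position: [0.5001, -0.2297, 0.1781]
tool_rot: [-3.141, -0.0, -0.322]
force: [0.2, 0.0, -2.3]
grip_width: 0.0246
finger_force: 98.4
t 15.68 p [ 0.5001 -0.2297  0.1781] yaw -18.47 rp [-3.141 -0.   ] F [ 0.2  0.  -2.3] w 0.0246
(155, 169) 819 [ 579.3 -374. ] [94.4 95.3] 65.5 [0.017  0.0213 0.0255]
(390, 171) 498 [458.5 247.8] [130.6  41.2] 21.9 [0.0229 0.0283 0.0321]
to [ 0.524  0.179  0.175 18.3  ] row [-0.535, -1.977, 0.015] [-0.0, -0.0, -0.409]
```

```bash
python3 -m inch '[[-0.01,-0.04,0,0,0,-0.01,0],[-0.04,-0.12,0,0,0,-0.03,0],[-0.08,-0.26,0,0,0,-0.06,0],[-0.12,-0.42,0,0,0,-0.1,0],[-0.16,-0.58,0,0,0,-0.13,0],[-0.2,-0.74,0,0,0,-0.16,0],[-0.24,-0.88,0,0,0,-0.19,0],[-0.26,-0.97,0,0,0,-0.21,0],[-0.27,-1,0,0,0,-0.21,0],[-0.27,-1,0,0,0,-0.21,0]]'; python3 - <<'E'
from h import *
st(); go(*S2W(-.093,-.08),.175,18.3)
E
```

```text
clock: 16.98
position: [0.5121, -0.0233, 0.1781]
tool_rot: [-3.141, -0.0, 0.007]
force: [-0.5, 0.5, -2.5]
grip_width: 0.0251
finger_force: 98.3
t 16.98 p [ 0.5121 -0.0233  0.1781] yaw 0.39 rp [-3.141 -0.   ] F [-0.5  0.5 -2.5] w 0.0251
to [ 0.524  0.179  0.175 18.3  ] row [0.065, -1.013, 0.016] [-0.0, -0.0, -0.199]
```

```bash
python3 -m inch '[[0,-0.04,0,0,0,-0.01,0],[0.01,-0.12,0,0,0,-0.03,0],[0.02,-0.26,0,0,0,-0.06,0],[0.03,-0.42,0,0,0,-0.1,0],[0.04,-0.58,0,0,0,-0.13,0],[0.05,-0.74,0,0,0,-0.16,0],[0.06,-0.88,0,0,0,-0.19,0],[0.065,-0.97,0,0,0,-0.199,0],[0.065,-1,0,0,0,-0.199,0],[0.065,-1,0,0,0,-0.199,0],[0.065,-1,0,0,0,-0.199,0]]'; python3 - <<'E'
from h import *
st(); go(*S2W(-.093,-.08),.130,18.3)
f=bot.grab_frame("scene"); 
cv2.imwrite("pics/c1.png",cv2.resize(f["img"][100:280,240:500,::-1],None,fx=3,fy=3,interpolation=cv2.INTER_CUBIC))
E
```

```text
clock: 18.35
position: [0.5239, 0.176, 0.1783]
tool_rot: [3.142, -0.001, 0.318]
force: [-0.3, -0.1, -3.4]
grip_width: 0.025
finger_force: 98.4
t 18.35 p [0.5239 0.176  0.1783] yaw 18.23 rp [ 3.142e+00 -1.000e-03] F [-0.3 -0.1 -3.4] w 0.025
to [ 0.524  0.179  0.13  18.3  ] row [0.005, -0.016, 0.241] [0.0, -0.0, -0.001]
```

View pics/c1.png

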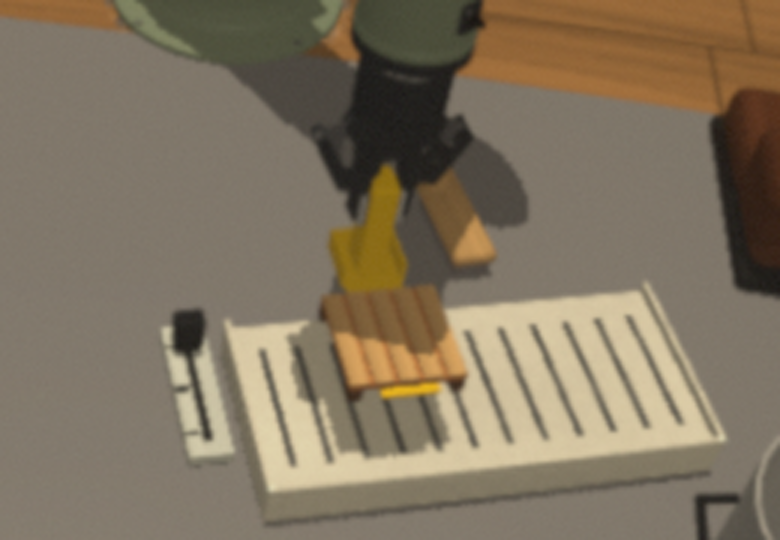

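The board sits level on the blade above the deck (board at about (395,340), slide grip shut at (188,328)). I lower it.

```bash
python3 -m inch '[[0.005,-0.015,0.06,0,0,0,0],[0.005,-0.015,0.14,0,0,0,0],[0.005,-0.015,0.2,0,0,0,0],[0.005,-0.015,0.24,0,0,0,0],[0.005,-0.015,0.26,0,0,0,0],[0.005,-0.015,0.275,0,0,0,0],[0.005,-0.015,0.29,0,0,0,0],[0.005,-0.015,0.303,0,0,0,0],[0.005,-0.015,0.312,0,0,0,0],[0.005,-0.015,0.312,0,0,0,0],[0.005,-0.015,0.312,0,0,0,0]]'; python3 - <<'E'
from h import *
st()
f=bot.grab_frame("scene")
for r in rects(f,"board",.057): print(*r.values())
scoop("scene")
E
```

```text
clock: 19.77
position: [0.5239, 0.1803, 0.1159]
tool_rot: [-3.141, -0.001, 0.32]
force: [-0.3, 0.5, -1.2]
grip_width: 0.0253
finger_force: 98.5
t 19.77 p [0.5239 0.1803 0.1159] yaw 18.33 rp [-3.141e+00 -1.000e-03] F [-0.3  0.5 -1.2] w 0.0253
(155, 169) 818 [ 518.  -405.5] [100.9 101.5] 65.4 [0.0169 0.0214 0.0259]
(396, 179) 196 [419.4 272.1] [71.  39.8] 23.9 [0.0234 0.0283 0.0326]
(368, 226) 1421 [587.9 198.4] [195.3 104.6] 19.2 [0.0421 0.0557 0.0603]
scene 74 blade plane slope x,y (rad), top z rel TCP at origin [-0.1247  0.0069 -0.0655] x max 0.0623
  edges at -0.04 None
  edges at 0 None
  edges at 0.03 None
```

```bash
python3 -m inch '[[-0.03,0,0,0,0,0,0],[-0.1,0,0,0,0,0,0],[-0.2,0,0,0,0,0,0],[-0.3,0,0,0,0,0,0],[-0.4,0,0,0,0,0,0],[-0.5,0,0,0,0,0,0],[-0.6,0,0,0,0,0,0],[-0.64,0,0,0,0,0,0],[-0.64,0,-0.2,0,0,0,0],[-0.64,0,-0.3,0,0,0,0],[-0.64,0,-0.3,0,0,0,0]]'; python3 - <<'E'
from h import *
st()
for n in("scene","top"):
    f=bot.grab_frame(n)
    for r in rects(f,"board",.057)+rects(f,"board",.022): print(*r.values())
a=np.radians(18.3)
u=np.array([np.cos(np.radians(-24.4)),np.sin(np.radians(-24.4))])
go(*(np.array([.482,-.4237])-.215*u),.155,-24.4)
E
```

```text
clock: 21.25
position: [0.4026, 0.1405, 0.1766]
tool_rot: [-3.14, -0.003, 0.321]
force: [-1.2, -0.2, -1.5]
grip_width: 0.025
finger_force: 99.3
t 21.25 p [0.4026 0.1405 0.1766] yaw 18.37 rp [-3.14e+00 -3.00e-03] F [-1.2 -0.2 -1.5] w 0.025
(155, 169) 809 [ 517.9 -405.5] [101.  101.3] 65.6 [0.0169 0.0214 0.0251]
(391, 171) 471 [389.1 258.7] [137.5  44. ] 21.9 [0.0232 0.0283 0.0324]
(372, 218) 958 [583.3 216.7] [ 99.9 104.9] 11.4 [0.0512 0.0704 0.0888]
(155, 169) 809 [ 484. -423.] [104.6 104.9] 65.6 [0.0169 0.0214 0.0251]
(391, 171) 471 [350.5 264.8] [142.4  45.6] 21.9 [0.0232 0.0283 0.0324]
(372, 218) 958 [551.6 221.3] [103.4 108.6] 11.4 [0.0512 0.0704 0.0888]
(155, 188) 460 [594.4 217.6] [ 46.9 104.2] 17.9 [0.0505 0.0704 0.0894]
(365, 224) 1045 [ 478.3 -414.2] [98.  99.1] 65.9 [0.0174 0.0215 0.0252]
(155, 188) 460 [600.1 227.4] [ 48.4 107.5] 17.9 [0.0505 0.0704 0.0894]
(365, 224) 1045 [ 480.3 -424.3] [101.1 102.2] 65.9 [0.0174 0.0215 0.0252]
to [  0.286  -0.335   0.155 -24.4  ] row [-1.298, 2.072, 0.1] [-0.0, -0.0, 0.475]
```

The board's height spread (0.05 to 0.09) is suspicious, so I look.

```bash
python3 - <<'E'
from h import *
f=bot.grab_frame("scene"); g=bot.grab_frame("top")
a=cv2.resize(f["img"][120:280,280:420,::-1],(490,560),interpolation=cv2.INTER_CUBIC)
b=cv2.resize(g["img"][120:280,60:260,::-1],(300,240),interpolation=cv2.INTER_CUBIC)
o=np.zeros((560,800,3),np.uint8); o[:,:490]=a; o[:240,495:795]=b; cv2.imwrite("pics/t.png",o)
E
```

```text
(no output)
```

View pics/t.png

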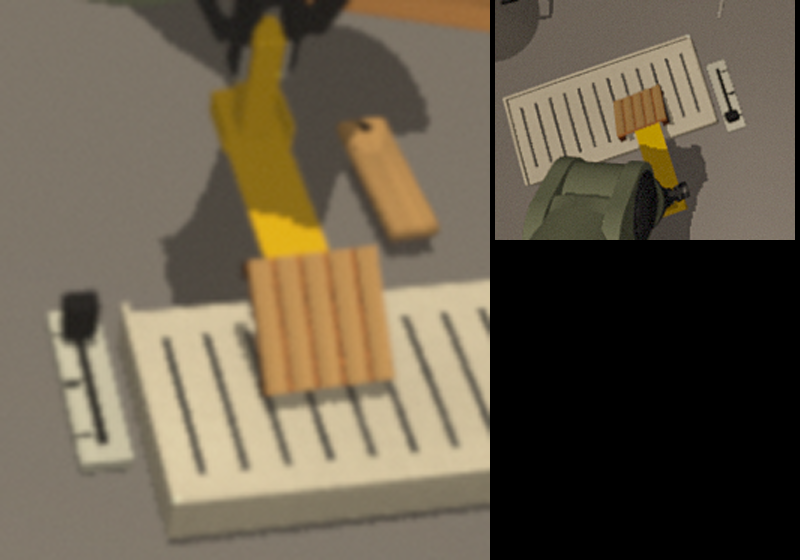

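The board is tilted, with its front edge resting on the blade tip. It was dragged about 30 mm back before I raised the scoop. I check the scoop's tilt in the grip before mending.

```bash
python3 - <<'E'
from h import *
st()
for n in("scene","top"):
    f=scoop(n); C,bs=blobs(f,"board")
    for b in bs:
        P=C[b]
        if P[:,2].mean()>.045:
            d=P[:,:2]-[.587,.2845];a=np.radians(18.3);x=d@[np.cos(a),np.sin(a)];y=d@[-np.sin(a),np.cos(a)]
            c=np.linalg.lstsq(np.c_[x,y,np.ones(len(x))],P[:,2],rcond=None)[0]
            print(n,"board stand x",np.percentile(x,[1,99]).round(3),"y",np.percentile(y,[1,99]).round(3),"plane",c.round(3))
E
```

```text
t 21.45 p [0.4019 0.1399 0.1751] yaw 18.33 rp [-3.142e+00  1.000e-03] F [-1.1 -0.5 -0.8] w 0.0249
scene 507 blade plane slope x,y (rad), top z rel TCP at origin [ 0.0122 -0.0078 -0.0718] x max 0.055
  edges at -0.04 [-0.024   0.0224]
  edges at 0 [-0.0248  0.0237]
  edges at 0.03 [-0.0239  0.0228]
scene board stand x [-0.045  0.78 ] y [-0.465 -0.019] plane [ 1.04  -0.237  0.071]
top 597 blade plane slope x,y (rad), top z rel TCP at origin [-0.0035 -0.0094 -0.0723] x max 0.0559
  edges at -0.04 [-0.0254  0.0126]
  edges at 0 [-0.025   0.0237]
  edges at 0.03 [-0.0244  0.0237]
top board stand x [-0.042  0.014] y [-0.117 -0.02 ] plane [-0.815 -0.031  0.054]
```

```bash
sed -i 's/(C\[...,2\]<0.09)/(C[...,2]<ZM)/; s/^def blobs/ZM=.09\ndef blobs/' h.py; cat >> h.py <<'E'
def bstand(n,f=None):
    f=f or bot.grab_frame(n); C,bs=blobs(f,"board")
    for b in bs:
        P=C[b]; d=P[:,:2]-[.587,.2845];a=np.radians(18.3);x=d@[np.cos(a),np.sin(a)];y=d@[-np.sin(a),np.cos(a)]
        k=(abs(x)<.15)&(abs(y)<.23)
        if k.sum()>150:
            P,x,y=P[k],x[k],y[k]; c=np.linalg.lstsq(np.c_[x,y,np.ones(len(x))],P[:,2],rcond=None)[0]
            r=cv2.minAreaRect(np.c_[x*1000,y*1000].astype(np.float32))
            print(n,k.sum(),"board stand x",np.percentile(x,[1,99]).round(3),"y",np.percentile(y,[1,99]).round(3),"rect",np.round(r[0],1),np.round(r[1],1),round(r[2],1),"plane",c.round(3),"z",np.percentile(P[:,2],[2,50,98]).round(4))
E
python3 - <<'E'
import h; h.ZM=.2
from h import *
for n in("scene","top"): bstand(n)
E
```

```text
scene 1498 board stand x [-0.073  0.011] y [-0.119 -0.02 ] rect [-39.7 -62.1] [107.4 116.2] 3.3 plane [-0.727 -0.032  0.057] z [0.0492 0.0811 0.1111]
top 816 board stand x [-0.075  0.012] y [-0.118 -0.019] rect [-34.9 -61.4] [118.5 101.4] 89.9 plane [-0.724 -0.046  0.054] z [0.0361 0.085  0.1116]
```

```bash
python3 -m inch '[[0,0,0.03,0,0,0,0],[0,0,0.06,0,0,0,0],[0,0,0.09,0,0,0,0],[0,0,0.12,0,0,0,0],[0,0,0.15,0,0,0,0],[0,0,0.18,0,0,0,0],[0,0,0.21,0,0,0,0],[0,0,0.24,0,0,0,0],[0,0,0.27,0,0,0,0],[0,0,0.295,0,0,0,0],[0,0,0.305,0,0,0,0],[0,0,0.305,0,0,0,0]]'; python3 - <<'E'
import h; h.ZM=.2
from h import *
st()
for n in("scene","top"): bstand(n)
E
```

```text
clock: 23.15
position: [0.4024, 0.14, 0.1147]
tool_rot: [-3.141, -0.001, 0.32]
force: [0.1, -0.1, -1.2]
grip_width: 0.0246
finger_force: 99.3
t 23.15 p [0.4024 0.14   0.1147] yaw 18.32 rp [-3.141e+00 -1.000e-03] F [ 0.1 -0.1 -1.2] w 0.0246
scene 1192 board stand x [-0.109  0.009] y [-0.12  -0.021] rect [-66.9 -66.3] [155.5 111. ] 0.8 plane [0.01  0.005 0.056] z [0.0423 0.056  0.0605]
top 1120 board stand x [-0.094  0.009] y [-0.12  -0.015] rect [-42.9 -66.9] [110.7 107.3] 1.3 plane [-0.005 -0.022  0.053] z [0.0353 0.0558 0.0607]
```

Flat again, centred at about stand (-0.043, -0.068). It had also moved 11 mm sideways, which suggests it was knocked. I centre the blade and push the board home with the scoop's wall.

```bash
python3 -m inch '[[0,-0.02,0.008,0,0,0,0],[0,-0.05,0.008,0,0,0,0],[0.05,-0.05,0.008,0,0,0,0],[0.15,-0.05,0.008,0,0,0,0],[0.25,-0.05,0.008,0,0,0,0],[0.35,-0.05,0.008,0,0,0,0],[0.42,-0.05,0.008,0,0,0,0],[0.42,-0.05,0.008,0,0,0,0]]'; python3 - <<'E'
import h; h.ZM=.2
from h import *
st()
for n in("scene","top"): bstand(n)
E
```

```text
clock: 24.25
position: [0.4795, 0.176, 0.113]
tool_rot: [3.141, -0.001, 0.32]
force: [-1.4, 0.1, -1.4]
grip_width: 0.0247
finger_force: 99.3
t 24.25 p [0.4795 0.176  0.113 ] yaw 18.33 rp [ 3.141e+00 -1.000e-03] F [-1.4  0.1 -1.4] w 0.0247
scene 1247 board stand x [-0.107  0.014] y [-0.12  -0.022] rect [-65.2 -65.1] [169.6 111.3] 0.2 plane [-0.026 -0.     0.053] z [0.0372 0.0558 0.0604]
top 562 board stand x [-0.09   0.013] y [-0.119 -0.021] rect [-40.1 -66.6] [110.4 106.9] 1.5 plane [-0.055 -0.012  0.052] z [0.0347 0.0555 0.0602]
```

```bash
python3 -m inch '[[0.05,0,0,0,0,0,0],[0.1,0,0,0,0,0,0],[0.15,0,0,0,0,0,0],[0.2,0,0,0,0,0,0],[0.25,0,0,0,0,0,0],[0.29,0,0,0,0,0,0],[0.29,0,0,0,0,0,0],[0.29,0,0,0,0,0,0]]'; python3 - <<'E'
import h; h.ZM=.2
from h import *
st()
for n in("scene","top"): bstand(n)
E
```

```text
clock: 25.35
position: [0.5338, 0.194, 0.1132]
tool_rot: [-3.141, -0.0, 0.32]
force: [0.5, 0.4, -0.4]
grip_width: 0.025
finger_force: 99.4
t 25.35 p [0.5338 0.194  0.1132] yaw 18.32 rp [-3.141 -0.   ] F [ 0.5  0.4 -0.4] w 0.025
scene 1352 board stand x [-0.072  0.071] y [-0.12  -0.022] rect [ -5.6 -67.4] [159.9 112.6] 0.2 plane [-0.029 -0.007  0.054] z [0.0351 0.0556 0.0602]
top 341 board stand x [-0.041  0.054] y [-0.12  -0.065] rect [  5.4 -92.8] [111.6  57.6] 2.4 plane [-0.054  0.016  0.057] z [0.0372 0.0558 0.0593]
```

```bash
python3 -m inch '[[-0.04,0,0,0,0,0,0],[-0.1,0,0,0,0,0,0],[-0.2,0,0,0,0,0,0],[-0.3,0,0,0,0,0,0],[-0.35,0,0,0,0,0,0],[-0.35,0,0,0,0,0,0]]'; python3 - <<'E'
import h; h.ZM=.2
from h import *
st()
for n in("scene","top"): bstand(n)
E
```

```text
clock: 26.2
position: [0.4671, 0.1722, 0.1134]
tool_rot: [-3.141, -0.001, 0.32]
force: [0.7, 0.2, -1.4]
grip_width: 0.0252
finger_force: 99.4
t 26.2 p [0.4671 0.1722 0.1134] yaw 18.33 rp [-3.141e+00 -1.000e-03] F [ 0.7  0.2 -1.4] w 0.0252
scene 1298 board stand x [-0.082  0.05 ] y [-0.121 -0.021] rect [-35.2 -66. ] [112.2 176.2] 89.2 plane [ 0.048 -0.     0.055] z [0.0347 0.0558 0.0602]
top 1007 board stand x [-0.066  0.046] y [-0.12  -0.021] rect [-32.1 -68.8] [171.5 108.7] 2.0 plane [-0.077 -0.041  0.052] z [0.0369 0.0555 0.06  ]
```

```bash
python3 -m inch '[[-0.08,0,0,0,0,0,0],[-0.18,0,0,0,0,0,0],[-0.28,0,0,0,0,0,0],[-0.38,0,0,0,0,0,0],[-0.4,0,0,0,0,0,0],[-0.4,0,0,0,0,0,0]]'; python3 - <<'E'
import h; h.ZM=.2
from h import *
st()
for n in("scene","top"):
    f=bot.grab_frame(n); bstand(n,f)
    for r in rects(f,"board",.022): print(*r.values())
E
```

```text
clock: 27.05
position: [0.3923, 0.1473, 0.1132]
tool_rot: [-3.141, -0.001, 0.32]
force: [1.2, 0.1, -0.6]
grip_width: 0.0247
finger_force: 99.4
t 27.05 p [0.3923 0.1473 0.1132] yaw 18.34 rp [-3.141e+00 -1.000e-03] F [ 1.2  0.1 -0.6] w 0.0247
scene 1299 board stand x [-0.081  0.05 ] y [-0.121 -0.021] rect [-19.7 -65.9] [111.7 144. ] 89.2 plane [ 0.057 -0.003  0.054] z [0.0339 0.0555 0.06  ]
(155, 169) 815 [ 484.  -423.1] [104.4 105.1] 65.5 [0.0171 0.0216 0.0257]
(392, 173) 410 [353.7 265.8] [136.9  45.6] 22.1 [0.0233 0.0284 0.0318]
(372, 226) 1307 [570.2 216.7] [133.6 107.3] 18.3 [0.0372 0.0556 0.0593]
top 1091 board stand x [-0.052  0.051] y [-0.12  -0.016] rect [  0.  -67.8] [107.3 107.1] 89.6 plane [ 0.    -0.016  0.054] z [0.0349 0.0556 0.06  ]
(156, 185) 1099 [611.2 225.3] [106.1 105.4] 17.8 [0.0508 0.0556 0.0595]
(25, 182) 79 [613.7 656.3] [128.4  14.2] 6.4 [0.1055 0.1089 0.1118]
(365, 224) 1046 [ 480.3 -424.2] [101.2 102.2] 65.9 [0.0171 0.0212 0.0252]
```

Board 1 is at stand (0, -0.068), flat and clear of the scoop. Now board 2.

```bash
python3 -m inch '[[0,0,-0.15,0,0,0,0],[0,0,-0.3,0,0,0,0],[0.1,0.2,-0.3,0,0,0.06,0],[0.1,0.45,-0.3,0,0,0.12,0],[0.1,0.7,-0.3,0,0,0.18,0],[0,0.9,-0.3,0,0,0.24,0],[-0.05,1,-0.3,0,0,0.26,0],[-0.05,1,-0.3,0,0,0.26,0],[-0.05,1,-0.3,0,0,0.26,0]]'>/dev/null; python3 - <<'E'
from h import *
st(); u=np.array([np.cos(np.radians(-24.4)),np.sin(np.radians(-24.4))])
go(*(np.array([.482,-.4237])-.215*u),.155,-24.4)
E
```

```text
t 28.27 p [ 0.4454 -0.0456  0.173 ] yaw -5.02 rp [-3.141 -0.   ] F [ 0.3  0.8 -1.5] w 0.025
to [  0.286  -0.335   0.155 -24.4  ] row [-0.666, 1.511, 0.089] [-0.0, -0.0, 0.215]
```

```bash
python3 -m inch '[[-0.05,0.2,0,0,0,0.04,0],[-0.1,0.4,0,0,0,0.08,0],[-0.15,0.6,0,0,0,0.12,0],[-0.25,0.8,0,0,0,0.16,0],[-0.4,1,0,0,0,0.2,0],[-0.4,1,0,0,0,0.215,0],[-0.4,1,0,0,0,0.215,0]]'>/dev/null; python3 - <<'E'
from h import *
st(); u=np.array([np.cos(np.radians(-24.4)),np.sin(np.radians(-24.4))])
go(*(np.array([.482,-.4237])-.215*u),.155,-24.4)
for n in("scene","top"):
    f=bot.grab_frame(n); bstand(n,f)
    for r in rects(f,"board",.022): print(*r.values())
E
```

```text
t 29.15 p [ 0.3483 -0.2376  0.1729] yaw -24.33 rp [-3.141 -0.   ] F [ 0.1  0.4 -2. ] w 0.0249
to [  0.286  -0.335   0.155 -24.4  ] row [-0.083, 0.571, 0.089] [-0.0, -0.0, 0.001]
scene 1235 board stand x [-0.051  0.05 ] y [-0.121 -0.021] rect [-10.5 -66. ] [112.9 124.6] 89.2 plane [-0.005 -0.001  0.055] z [0.0462 0.0559 0.0601]
(155, 169) 813 [ 483.9 -423.1] [104.4 104.9] 65.5 [0.0171 0.0217 0.0257]
(390, 171) 492 [350.3 264.7] [144.   45.6] 21.9 [0.0231 0.0282 0.0324]
(372, 227) 1242 [580.6 220.2] [111.5 107.3] 18.4 [0.051  0.0559 0.0594]
top 1098 board stand x [-0.052  0.052] y [-0.12  -0.016] rect [  1.2 -66.9] [108.9 107.5] 0.3 plane [-0.003 -0.013  0.054] z [0.034  0.0557 0.0601]
(155, 185) 1104 [611.3 225.5] [106.9 105.9] 18.5 [0.0502 0.0557 0.0593]
(365, 224) 1048 [ 480.5 -424.3] [101.2 102.6] 65.9 [0.0173 0.0213 0.0252]
(141, 270) 636 [349.  265.3] [139.9  43.6] 20.9 [0.0253 0.0287 0.0326]
```

```bash
python3 -m inch '[[-0.03,0.2,0,0,0,0,0],[-0.06,0.4,0,0,0,0,0],[-0.083,0.571,0,0,0,0,0],[-0.083,0.571,0.2,0,0,0,0],[-0.083,0.571,0.4,0,0,0,0],[-0.083,0.571,0.47,0,0,0,0],[-0.083,0.571,0.47,0,0,0,0],[-0.083,0.571,0.47,0,0,0,0]]'>/dev/null; python3 - <<'E'
from h import *
st(); u=np.array([np.cos(np.radians(-24.3)),np.sin(np.radians(-24.3))])
go(*(np.array([.4822,-.4237])-.215*u),.0785,-24.3)
go(*(np.array([.4822,-.4237])-.09*u),.0785,-24.3)
scoop("scene")
E
```

```text
t 30.25 p [ 0.2859 -0.3352  0.0794] yaw -24.35 rp [-3.141e+00 -1.000e-03] F [ 0.1  0.1 -0.6] w 0.0252
to [  0.286  -0.335   0.078 -24.3  ] row [0.001, -0.001, 0.005] [-0.0, -0.001, -0.001]
to [  0.4    -0.387   0.078 -24.3  ] row [0.626, -0.001, 0.005] [-0.0, -0.001, -0.001]
scene 397 blade plane slope x,y (rad), top z rel TCP at origin [ 0.0097  0.0734 -0.0725] x max 0.0613
  edges at -0.04 [-0.0273  0.0253]
  edges at 0 [-0.0283  0.0262]
  edges at 0.03 [-0.0263  0.0278]
```

```bash
python3 -m inch '[[0.1,0,0.003,0,0,0,0],[0.2,0,0.003,0,0,0,0],[0.3,0,0.003,0,0,0,0],[0.4,0,0.003,0,0,0,0],[0.5,0,0.003,0,0,0,0],[0.58,0,0.003,0,0,0,0],[0.626,0,0.003,0,0,0,0],[0.626,0,0.003,0,0,0,0]]'; python3 - <<'E'
from h import *
f=bot.grab_frame("scene"); 
for r in rects(f,"board",.022): print(*r.values())
E
```

```text
clock: 31.3
position: [0.3996, -0.387, 0.0786]
tool_rot: [-3.141, -0.001, -0.425]
force: [-0.4, 0.1, -0.8]
grip_width: 0.0252
finger_force: 99.5
(155, 169) 809 [ 484.1 -424.2] [102.6 107.6] 68.7 [0.0166 0.0215 0.0256]
(390, 171) 497 [350.5 264.8] [144.5  45.2] 21.6 [0.0229 0.0281 0.032 ]
(372, 227) 1242 [580.7 220.2] [111.5 107.4] 18.3 [0.0512 0.0558 0.0593]
```

Board not displaced. I lift.

```bash
python3 -m inch '[[0,0,-0.03,0,0,0,0],[0,0,-0.06,0,0,0,0],[0,0,-0.1,0,0,0,0],[0,0,-0.18,0,0,0,0],[0,0,-0.28,0,0,0,0],[0,0,-0.4,0,0,0,0],[0,0,-0.5,0,0,0,0],[0,0,-0.55,0,0,0,0],[0,0,-0.55,0,0,0,0]]'; python3 - <<'E'
from h import *
st(); go(*S2W(-.093,.085),.185,18.3)
f=bot.grab_frame("scene"); 
cv2.imwrite("pics/l2.png",cv2.resize(f["img"][100:250,80:330,::-1],None,fx=3,fy=3,interpolation=cv2.INTER_CUBIC))
E
```

```text
clock: 32.48
position: [0.3995, -0.3871, 0.1888]
tool_rot: [-3.141, -0.001, -0.426]
force: [-0.1, 0.2, -3.1]
grip_width: 0.0251
finger_force: 99.1
t 32.48 p [ 0.3995 -0.3871  0.1888] yaw -24.4 rp [-3.141e+00 -1.000e-03] F [-0.1  0.2 -3.1] w 0.0251
to [ 0.472  0.336  0.185 18.3  ] row [-1.163, -3.442, 0.02] [-0.0, -0.001, -0.474]
```

View pics/l2.png

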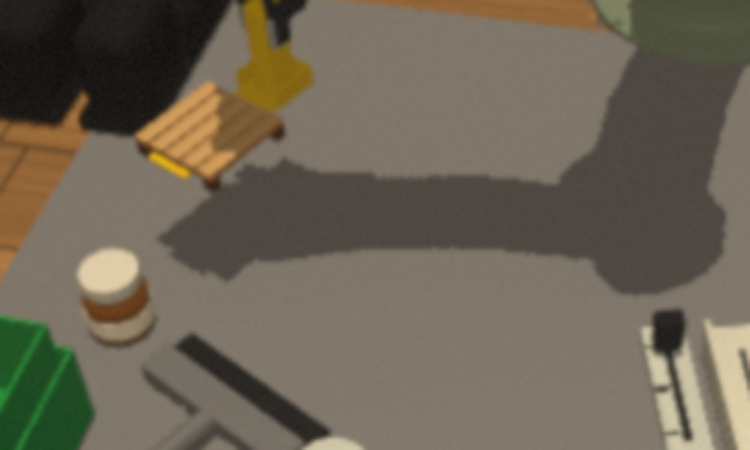

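The board is level on the blade and clear of everything (board at (210,130)). I carry it over.

```bash
python3 -m inch '[[-0.01,-0.04,0,0,0,-0.01,0],[-0.02,-0.12,0,0,0,-0.02,0],[-0.03,-0.26,0,0,0,-0.04,0],[-0.05,-0.42,0,0,0,-0.06,0],[-0.07,-0.58,0,0,0,-0.08,0],[-0.09,-0.74,0,0,0,-0.1,0],[-0.1,-0.88,0,0,0,-0.12,0],[-0.11,-0.98,0,0,0,-0.12,0],[-0.11,-0.98,0,0,0,-0.12,0]]' >/dev/null; python3 -c "
from h import *
st(); go(.49,-.01,.188,-3)"
```

```text
t 33.65 p [ 0.4607 -0.1971  0.1881] yaw -13.41 rp [-3.14  0.  ] F [-0.4 -0.2 -2.9] w 0.0253
to [ 0.49  -0.01   0.188 -3.   ] row [-0.074, -0.944, 0.001] [-0.001, 0.0, -0.116]
```

```bash
python3 -m inch '[[0,-0.04,0,0,0,-0.01,0],[-0.01,-0.12,0,0,0,-0.02,0],[-0.02,-0.26,0,0,0,-0.04,0],[-0.03,-0.42,0,0,0,-0.06,0],[-0.04,-0.58,0,0,0,-0.08,0],[-0.06,-0.74,0,0,0,-0.1,0],[-0.07,-0.88,0,0,0,-0.116,0],[-0.074,-0.94,0,0,0,-0.116,0],[-0.074,-0.94,0,0,0,-0.116,0]]' >/dev/null; python3 -c "
from h import *
st(); go(.485,.18,.188,8)"
```

```text
t 34.77 p [ 0.49   -0.0128  0.1885] yaw -3.13 rp [-3.141 -0.   ] F [-0.  -0.1 -2.2] w 0.0249
to [0.485 0.18  0.188 8.   ] row [-0.078, -0.961, 0.003] [-0.0, -0.0, -0.124]
```

```bash
python3 -m inch '[[0,-0.04,0,0,0,-0.01,0],[-0.01,-0.12,0,0,0,-0.02,0],[-0.02,-0.26,0,0,0,-0.04,0],[-0.03,-0.42,0,0,0,-0.06,0],[-0.04,-0.58,0,0,0,-0.08,0],[-0.06,-0.74,0,0,0,-0.1,0],[-0.07,-0.88,0,0,0,-0.12,0],[-0.074,-0.96,0,0,0,-0.12,0],[-0.074,-0.96,0,0,0,-0.12,0]]' >/dev/null; python3 -c "
from h import *
st(); go(*S2W(-.093,.085),.188,18.3)"
```

```text
t 35.9 p [0.4858 0.18   0.1885] yaw 7.67 rp [-3.141 -0.   ] F [-0.3 -0.6 -3. ] w 0.0252
to [ 0.472  0.336  0.188 18.3  ] row [0.036, -0.782, 0.002] [-0.0, -0.0, -0.118]
```

```bash
python3 -m inch '[[0,-0.04,0,0,0,-0.01,0],[0.01,-0.12,0,0,0,-0.02,0],[0.01,-0.26,0,0,0,-0.04,0],[0.02,-0.42,0,0,0,-0.06,0],[0.03,-0.56,0,0,0,-0.08,0],[0.036,-0.7,0,0,0,-0.1,0],[0.036,-0.76,0,0,0,-0.118,0],[0.036,-0.782,0,0,0,-0.118,0],[0.036,-0.782,0,0,0,-0.118,0],[0.036,-0.782,0,0,0,-0.118,0]]' >/dev/null; python3 - <<'E'
import h; h.ZM=.2
from h import *
st(); go(*S2W(-.093,.085),.118,18.3)
for n in("scene","top"): bstand(n)
E
```

```text
t 37.15 p [0.4727 0.3343 0.1888] yaw 18.15 rp [-3.141e+00 -1.000e-03] F [ 0.5 -0.3 -2.9] w 0.0251
to [ 0.472  0.336  0.118 18.3  ] row [-0.001, -0.009, 0.354] [-0.0, -0.0, -0.002]
scene 1318 board stand x [-0.082  0.058] y [0.034 0.133] rect [-18.  113.6] [161.4 156.8] 88.7 plane [-0.056 -0.055  0.128] z [0.1132 0.124  0.1335]
scene 1232 board stand x [-0.052  0.05 ] y [-0.121 -0.021] rect [ -8.6 -66.4] [111.9 123.3] 88.9 plane [-0.008  0.001  0.055] z [0.0472 0.0558 0.0601]
top 1098 board stand x [-0.052  0.052] y [-0.12  -0.016] rect [  1.1 -67.3] [108.5 106.5] 0.1 plane [ 0.001 -0.016  0.054] z [0.0351 0.0556 0.0601]
top 577 board stand x [-0.009  0.077] y [0.035 0.173] rect [ 30.7 104.9] [102.6 139.8] 1.1 plane [-0.401 -0.232  0.15 ] z [0.0348 0.1236 0.128 ]
```

```bash
python3 -m inch '[[0,-0.01,0.06,0,0,0,0],[0,-0.01,0.14,0,0,0,0],[0,-0.01,0.22,0,0,0,0],[0,-0.01,0.28,0,0,0,0],[0,-0.01,0.31,0,0,0,0],[0,-0.01,0.325,0,0,0,0],[0,-0.01,0.335,0,0,0,0],[0,-0.01,0.345,0,0,0,0],[0,-0.01,0.355,0,0,0,0],[0,-0.01,0.365,0,0,0,0],[0,-0.01,0.378,0,0,0,0],[0,-0.01,0.378,0,0,0,0],[0,-0.01,0.378,0,0,0,0]]' >/dev/null; python3 - <<'E'
import h; h.ZM=.2
from h import *
st()
for n in("scene","top"): bstand(n)
E
```

```text
t 38.88 p [0.4718 0.3371 0.1131] yaw 18.24 rp [-3.141e+00 -1.000e-03] F [ 0.3 -0.5 -0.6] w 0.0248
scene 1265 board stand x [-0.085  0.056] y [0.036 0.135] rect [-19.6  92.5] [117.2 159.2] 89.1 plane [0.01  0.001 0.054] z [0.0348 0.0554 0.06  ]
scene 1236 board stand x [-0.052  0.05 ] y [-0.121 -0.021] rect [ -9.5 -67.3] [121.5 112.5] 0.4 plane [-0.002 -0.001  0.055] z [0.0421 0.0558 0.0601]
top 1092 board stand x [-0.052  0.052] y [-0.12 -0.02] rect [  0.2 -67.8] [107.  106.9] 89.8 plane [-0.002 -0.013  0.054] z [0.0358 0.0557 0.0599]
top 494 board stand x [-0.002  0.059] y [0.037 0.145] rect [27.1 92.2] [ 67.7 111.1] 3.6 plane [-0.192 -0.024  0.061] z [0.0321 0.0556 0.0603]
```

Down at stand (0.005, 0.085). I retreat straight back.

```bash
python3 -m inch '[[-0.03,0,0,0,0,0,0],[-0.1,0,0,0,0,0,0],[-0.2,0,0,0,0,0,0],[-0.3,0,0,0,0,0,0],[-0.4,0,0,0,0,0,0],[-0.5,0,0,0,0,0,0],[-0.6,0,0,0,0,0,0],[-0.66,0,0,0,0,0,0],[-0.66,0,0,0,0,0,0],[-0.66,0,0,0,0,0,0]]'; python3 - <<'E'
import h; h.ZM=.2
from h import *
st()
for n in("scene","top"): 
    f=bot.grab_frame(n); bstand(n,f)
cv2.imwrite("pics/p2.png",cv2.resize(bot.grab_frame("scene")["img"][100:280,260:510,::-1],None,fx=3,fy=3,interpolation=cv2.INTER_CUBIC))
E
```

```text
clock: 40.22
position: [0.347, 0.2961, 0.1131]
tool_rot: [-3.141, -0.001, 0.318]
force: [0.8, 0.7, -0.8]
grip_width: 0.0252
finger_force: 99.1
t 40.23 p [0.347  0.2961 0.1131] yaw 18.24 rp [-3.141e+00 -1.000e-03] F [ 0.8  0.7 -0.8] w 0.0252
scene 1225 board stand x [-0.086  0.05 ] y [0.035 0.138] rect [-26.8  91.7] [155.8 121.2] 1.9 plane [ 0.067 -0.014  0.055] z [0.0334 0.0555 0.0603]
scene 1241 board stand x [-0.052  0.049] y [-0.121 -0.022] rect [ -9.7 -65.5] [113.  122.9] 89.7 plane [-0.001  0.     0.055] z [0.0377 0.0559 0.0601]
top 1100 board stand x [-0.052  0.052] y [-0.12  -0.018] rect [  0.9 -67.4] [107.3 108.5] 89.9 plane [-0.004 -0.009  0.054] z [0.0354 0.0557 0.0599]
top 1071 board stand x [-0.053  0.053] y [0.038 0.145] rect [ 0.5 91.7] [108.4 112.2] 0.9 plane [-0.018 -0.025  0.057] z [0.0349 0.0557 0.0601]
```

View pics/p2.png

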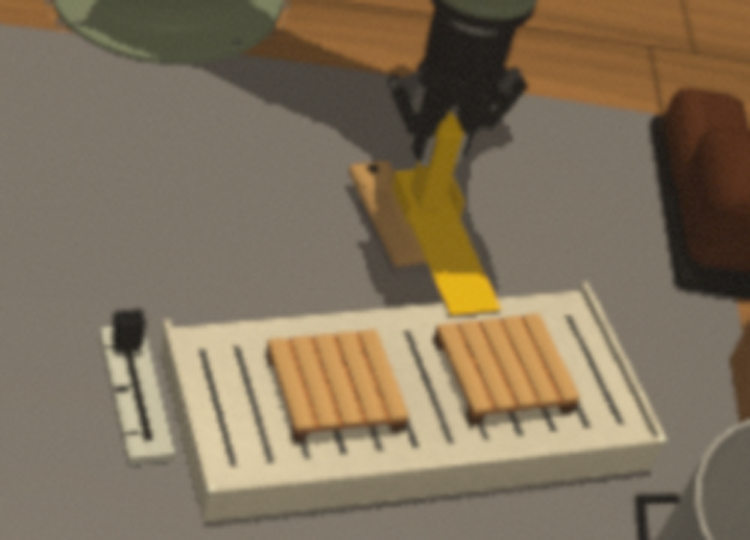

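Both boards stand flat on the deck (at (338,385) and (508,368)). The slide is shut and the brush is untouched. I raise the scoop and take it to open mat on the right.

```bash
python3 -m inch '[[0,0,-0.15,0,0,0,0],[0,0,-0.3,0,0,0,0],[0.15,0.2,-0.3,0,0,0.06,0],[0.2,0.4,-0.3,0,0,0.12,0],[0.25,0.65,-0.3,0,0,0.18,0],[0.25,0.9,-0.3,0,0,0.24,0],[0.25,1,-0.3,0,0,0.26,0],[0.25,1,-0.3,0,0,0.26,0],[0.25,1,-0.3,0,0,0.26,0]]'>/dev/null; python3 -c "
from h import *
st(); go(.45,-.12,.173,-20)"
```

```text
t 41.5 p [0.4564 0.1221 0.1728] yaw -5.1 rp [-3.141 -0.   ] F [-0.6 -0.2  0.4] w 0.0247
to [  0.45   -0.12    0.173 -20.   ] row [0.076, 1.209, -0.001] [-0.0, -0.0, 0.166]
```

```bash
python3 -m inch '[[0.02,0.25,0,0,0,0.05,0],[0.04,0.5,0,0,0,0.1,0],[0.06,0.75,0,0,0,0.15,0],[0.07,1,0,0,0,0.166,0],[0.07,1,0,0,0,0.166,0],[0.07,1,0,0,0,0.166,0],[0.07,1,0.2,0,0,0.166,0],[0.07,1,0.4,0,0,0.166,0],[0.07,1,0.46,0,0,0.166,0],[0.07,1,0.475,0,0,0.166,0],[0.07,1,0.485,0,0,0.166,0],[0.07,1,0.49,0,0,0.166,0],[0.07,1,0.492,0,0,0.166,0],[0.07,1,0.492,0,0,0.166,0]]'; python3 -c "
from h import *
st(); scoop('scene')"
```

```text
clock: 43.25
position: [0.4526, -0.0789, 0.0747]
tool_rot: [-3.141, -0.001, -0.351]
force: [-0.3, -0.5, -1.0]
grip_width: 0.0248
finger_force: 99.4
t 43.25 p [ 0.4526 -0.0789  0.0747] yaw -20.1 rp [-3.141e+00 -1.000e-03] F [-0.3 -0.5 -1. ] w 0.0248
scene 547 blade plane slope x,y (rad), top z rel TCP at origin [ 0.0073  0.0091 -0.0713] x max 0.0614
  edges at -0.04 [-0.0242  0.0256]
  edges at 0 [-0.0237  0.0246]
  edges at 0.03 [-0.0242  0.0245]
```

```bash
python3 -m inch '[[0,0,0,0,0,0,0.4],[0,0,0,0,0,0,0.7],[0,0,0,0,0,0,1],[0,0,0,0,0,0,1],[0,0,0,0,0,0,1],[0,0,-0.1,0,0,0,1],[0,0,-0.3,0,0,0,1],[0,0,-0.5,0,0,0,1],[0,0,-0.5,0,0,0,1],[0,0,-0.5,0,0,0,1]]' 30; python3 - <<'E'
from h import *
st(); go(.57,.0283,.17,108.3)
f=bot.grab_frame("scene"); C,bs=blobs(f,"scoop"); S=C[max(bs,key=lambda b:b.sum())]; print(np.percentile(S[:,2],[1,50,99]))
k=S[:,2]<.013; print(np.linalg.lstsq(np.c_[S[k][:,:2],np.ones(k.sum())],S[k][:,2],rcond=None)[0].round(4))
for n in("scene","top"): bstand(n)
E
```

```text
clock: 44.55
position: [0.4523, -0.0786, 0.1741]
tool_rot: [-3.141, 0.0, -0.35]
force: [0.3, -0.0, -0.8]
grip_width: 0.0856
finger_force: 0.0
t 44.55 p [ 0.4523 -0.0786  0.1741] yaw -20.07 rp [-3.141  0.   ] F [ 0.3 -0.  -0.8] w 0.0856
to [5.700e-01 2.800e-02 1.700e-01 1.083e+02] row [0.369, -0.704, 0.021] [-0.0, -0.001, -1.426]
[-0.00195018  0.00501493  0.10511362]
[-0.0056  0.0217  0.0087]
scene 1147 board stand x [-0.052  0.05 ] y [0.036 0.137] rect [-9.6 93.7] [118.2 121.6] 90.0 plane [ 0.004 -0.012  0.056] z [0.039  0.0556 0.0601]
scene 1240 board stand x [-0.051  0.05 ] y [-0.121 -0.022] rect [ -9.8 -66.9] [122.3 111.5] 0.0 plane [-0.003  0.002  0.055] z [0.0398 0.0557 0.0602]
top 1101 board stand x [-0.052  0.052] y [-0.12  -0.017] rect [  0.7 -67.9] [106.6 107.2] 89.9 plane [-0.    -0.018  0.054] z [0.0349 0.0555 0.0603]
top 1076 board stand x [-0.053  0.053] y [0.038 0.145] rect [ 0.3 91.5] [108.5 111. ] 0.9 plane [-0.017 -0.025  0.057] z [0.0357 0.0558 0.0604]
```

```bash
python3 -m inch '[[0.1,-0.2,0,0,0,-0.11,1],[0.2,-0.4,0,0,0,-0.22,1],[0.3,-0.6,0,0,0,-0.33,1],[0.369,-0.704,0,0,0,-0.44,1],[0.369,-0.704,0,0,0,-0.55,1],[0.369,-0.704,0,0,0,-0.66,1],[0.369,-0.704,0,0,0,-0.77,1],[0.369,-0.704,0,0,0,-0.88,1],[0.369,-0.704,0,0,0,-0.98,1],[0.369,-0.704,0,0,0,-0.98,1]]' >/dev/null; python3 -c "
from h import *
st(); go(.57,.0283,.17,108.3)"
```

```text
t 45.95 p [0.5699 0.0275 0.174 ] yaw 68.01 rp [-3.141e+00 -1.000e-03] F [-0.1 -0.3 -0.5] w 0.0854
to [5.700e-01 2.800e-02 1.700e-01 1.083e+02] row [0.004, -0.001, 0.02] [-0.0, -0.0, -0.448]
```

```bash
python3 -m inch '[[0.004,0,0,0,0,-0.11,1],[0.004,0,0,0,0,-0.22,1],[0.004,0,0,0,0,-0.33,1],[0.004,0,0,0,0,-0.448,1],[0.004,0,0.1,0,0,-0.448,1],[0.004,0,0.3,0,0,-0.448,1],[0.004,0,0.5,0,0,-0.448,1],[0.004,0,0.6,0,0,-0.448,1],[0.004,0,0.665,0,0,-0.448,1],[0.004,0,0.665,0,0,-0.448,1],[0.004,0,0.665,0,0,-0.448,1],[0.004,0,0.665,0,0,-0.448,0],[0.004,0,0.665,0,0,-0.448,0],[0.004,0,0.665,0,0,-0.448,0],[0.004,0,0.665,0,0,-0.448,0],[0.004,0,0.665,0,0,-0.448,0],[0.004,0,0.665,0,0,-0.448,0]]' 20; python3 -c "
from h import *
st(); a=np.radians(18.3); go(.5702+.05*np.cos(a),.0284+.05*np.sin(a),.041,108.3)"
```

```text
clock: 48.08
position: [0.5706, 0.0287, 0.0417]
tool_rot: [3.141, -0.0, 1.892]
force: [-1.1, 0.1, 6.0]
grip_width: 0.0193
finger_force: 26.1
t 48.08 p [0.5706 0.0287 0.0417] yaw 108.41 rp [ 3.141 -0.   ] F [-1.1  0.1  6. ] w 0.0193
to [6.180e-01 4.400e-02 4.100e-02 1.083e+02] row [-0.001, 0.248, 0.004] [0.0, -0.0, 0.001]
```

```bash
python3 -m inch '[[0,0.04,0,0,0,0,0],[0,0.08,0,0,0,0,0],[0,0.12,0,0,0,0,0],[0,0.16,0,0,0,0,0],[0,0.2,0,0,0,0,0],[0,0.23,0,0,0,0,0],[0,0.249,0,0,0,0,0],[0,0.249,0,0,0,0,0],[0,0.249,0,0,0,0,0.6],[0,0.249,0,0,0,0,0.6],[0,0.249,0,0,0,0,0.6],[0,0.249,0,0,0,0,0.6],[0,0.249,-0.2,0,0,0,1],[0,0.249,-0.5,0,0,0,1],[0,0.249,-0.7,0,0,0,1],[0.2,0.249,-0.7,0,0,0,1],[-0.1,-0.5,-0.8,0,0,0,1],[-0.1,-0.7,-0.8,0,0,0,1],[-0.1,-0.7,-0.8,0,0,0,1]]'; python3 - <<'E'
from h import *
st()
for n in("scene","top"):
    f=bot.grab_frame(n); bstand(n,f); C=cloud(f); X,Y,Z=C[...,0],C[...,1],C[...,2]; V=f["img"].max(-1)
    g=C[(V<60)&(Z>.045)&(Z<.06)&(X>.54)&(X<.7)&(Y>0)&(Y<.09)]
    if len(g): print(n,len(g),g.mean(0))
f=bot.grab_frame("scene"); save(f,"end.png")
E
```

```text
clock: 50.45
position: [0.4527, -0.0284, 0.2005]
tool_rot: [3.141, -0.0, 1.892]
force: [0.7, -1.8, 0.6]
grip_width: 0.0852
finger_force: 0.0
t 50.45 p [ 0.4527 -0.0284  0.2005] yaw 108.43 rp [ 3.141 -0.   ] F [ 0.7 -1.8  0.6] w 0.0852
scene 1153 board stand x [-0.052  0.05 ] y [0.035 0.137] rect [-10.7  92.6] [117.2 125.3] 88.6 plane [ 0.005 -0.009  0.056] z [0.0367 0.0556 0.0602]
scene 1233 board stand x [-0.052  0.05 ] y [-0.121 -0.022] rect [-10.  -66.7] [126.1 113. ] 0.0 plane [-0.004  0.     0.055] z [0.0428 0.0557 0.0601]
scene 48 [0.62463829 0.04550049 0.05282786]
top 1086 board stand x [-0.052  0.052] y [-0.12  -0.017] rect [  0.3 -67.4] [107.5 107.9] 90.0 plane [-0.002 -0.014  0.054] z [0.0349 0.0556 0.0602]
top 1075 board stand x [-0.052  0.052] y [0.038 0.145] rect [ 0.  91.6] [108.1 111.9] 0.8 plane [-0.01  -0.026  0.057] z [0.0357 0.0556 0.0602]
top 50 [0.61519793 0.04425296 0.05293759]
```

View pics/end.png

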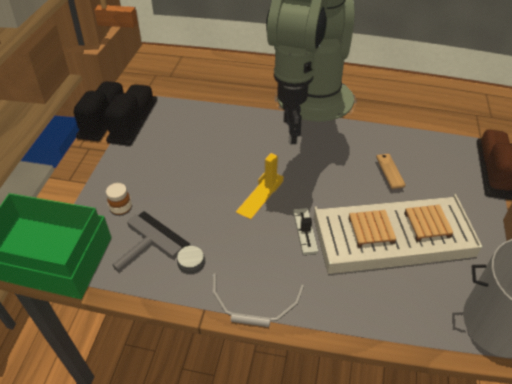

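The end view shows both boards flat on the deck at (373,228) and (430,220). The slide grip is at mid-track (306,225), about 51 mm from shut over two views. The scoop lies flat at (260,195), and the bystanders are in place.

```bash
python3 -c "
from workcell import bot
print(bot.job_done())"
```

```text
the job is handed in; nothing more can be done
None
```

The job is handed in, and `job_done()` returned no verdict: both boards (only two were present) stand flat on the deck, the slide is at about half (roughly 51 mm from shut, averaged over two camera views), and the scoop lies flat on the mat clear of both; one board tilted up on the scoop tip during its first placement and was set flat again with the scoop.

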